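# Empty a dipper of spools under a low shelf

## Task

Take the steel dipper by its wooden handle, carry it in under the low shelf of the plywood organiser and tip all its thread spools out into its empty wide bay, without bumping the organiser. Then stand the empty dipper upright on the open bench again and let go. Leave everything else where it is.

Things in the scene. Friction and masses are not known exactly. Their poses are not given: they have to be found in the camera images.
- dipper: tall tapered pot of bright steel, open at the top, 120 mm high, outer diameter 72 mm at the foot, 98 at the rim (103 over its rolled edge), wall 2.5 mm, 160 g empty. Three spools (25 g each) stand loose in it; they slide on the smooth steel (friction about 0.2) and come out when it is tipped 100 to 110 degrees from upright. Origin: centre of the underside; z up the pot's axis; handle along -x.
- dipper_handle (a point): a good place to grip on the axis of the dipper's handle, at (-135, 0, 80) mm in its frame. The handle is a straight round wooden bar along the dipper's x, 22 mm in diameter, 60 to 193 mm from the pot's axis and 80 mm above the underside; being round it can be gripped with the fingers leaning to either side of it. Axes as the dipper's.
- dipper_mouth (a point): centre of the pot's mouth, at (0, 0, 120) mm in the dipper's frame.
- organiser: plywood organiser fixed on the bench, 277 mm wide (its y), 146 deep (its x): shut drawers at the bottom, on them two open bays, a wide one at the left (+y), a narrow one at the right, over all a shelf. Front, back and dividing boards are 8 mm thick, top at 100 mm; end panels reach the shelf, inner faces at y = +-126 mm. Origin: centre of the underside; -x is the front, towards the robot; z up.
- shelf_edge (a point): middle of the lower front edge of the organiser's shelf, a 12 mm board; at (-73, 0, 265) mm in the organiser's frame: its underside is 265 mm above the bench, so 165 mm are open between the low boards and the shelf, in front and at the back. Its front edge is flush with the front board.
- bay_floor (a point): centre of the floor of the wide left bay, which is empty: 130 mm deep (x), 150 wide (y) inside, walls 44 mm above this floor; at (0, 51, 56) mm in the organiser's frame, with its axes. The narrow bay holds oddments no higher than the boards; over it is room for the pot's foot when the pot tips to the left; there is none at the other side. Papers and boxes 160 mm high lie behind the dipper.
- spool_1_mid (a point): middle of a spool of thread, 28 mm in diameter and 50 mm long, in the dipper; z along the spool.
- spool_2_mid (a point): middle of a spool of thread, 24 mm in diameter and 46 mm long, in the dipper; z along the spool.
- spool_3_mid (a point): middle of a spool of thread, 29 mm in diameter and 52 mm long, in the dipper; z along the spool.
- spool_1: the spool of point spool_1_mid; origin at the centre of one end face.
- spool_2: the spool of point spool_2_mid; origin at the centre of one end face.
- spool_3: the spool of point spool_3_mid; origin at the centre of one end face.
- pin_tin: small blue round tin, 62 mm across and 27 high, standing on the shelf near its left end (+y of the organiser); leave it. Origin: centre of the underside.
- ribbon_bobbin: bobbin of dark red ribbon, 60 mm across and 26 high, lying flat on the shelf near its middle; leave it. Origin: centre of the underside.
- tall_spool: spool of white thread, 33 mm across and 58 high, standing on the shelf near its right end (-y of the organiser); leave it. Origin: centre of the underside.
- rounding_jack: wooden shaping tool, 150 x 34 x 48 mm, lying on the bench near its front edge; leave it. Origin: centre of the underside.
- clip_clamp_1: black and chromed clip, 83 x 22 x 28 mm, lying on the bench in front of the organiser; leave it. Origin: centre of the underside.
- felt_brush: felt brush with a wooden back, 130 x 41 x 36 mm, on the bench at the left behind the dipper; leave it. Origin: centre of the underside.
- jar_orange_lid: jar with an orange lid, 64 mm across and 72 high, on the bench at the far left; leave it. Origin: centre of the underside.
Not all that is in view belongs to the job. Leave any black look-alike of the spool_3 alone.

How it is judged:
On the way:
1. the dipper is under the shelf with its mouth over the wide bay, tipped past level (angle between dipper's own z axis and vertical above 1.5 rad and x of dipper_mouth in the frame of organiser between -0.073 and 0.073 m and y of dipper_mouth in the frame of bay_floor between -0.075 and 0.075 m and z of dipper_mouth in the frame of organiser below 0.265 m), for 0.1 s.
At the end, for the whole second after the job is handed in: the middles of all three spools are within the wide bay's walls and below their top (48 mm above its floor), at rest; the dipper stands upright (within 0.1 rad) on the bench or the cutting board (underside under 20 mm), at rest (x of spool_1_mid in the frame of bay_floor between -0.062 and 0.062 m and y of spool_1_mid in the frame of bay_floor between -0.072 and 0.072 m and z of spool_1_mid in the frame of bay_floor between 0 and 0.048 m and linear speed of each of spool_1, spool_2, spool_3 below 0.03 m/s and x of spool_2_mid in the frame of bay_floor between -0.062 and 0.062 m and y of spool_2_mid in the frame of bay_floor between -0.072 and 0.072 m and z of spool_2_mid in the frame of bay_floor between 0 and 0.048 m and x of spool_3_mid in the frame of bay_floor between -0.062 and 0.062 m and y of spool_3_mid in the frame of bay_floor between -0.072 and 0.072 m and z of spool_3_mid in the frame of bay_floor between 0 and 0.048 m and angle between dipper's own z axis and vertical below 0.1 rad and height (world z) of dipper between -0.01 and 0.02 m and linear speed of dipper below 0.02 m/s); the robot touches nothing.
It fails at once if the dipper, the fingers or the arm bump the organiser (more than 12 N) (contact force between any of dipper, the fingers, the arm and organiser above 12 N).
It fails at once if something on the shelf is moved more than 30 mm (distance of any of pin_tin, ribbon_bobbin, tall_spool from where it was at the start of the episode above 0.03 m).
It fails at once if something else on the bench is moved more than 40 mm (distance of any of rounding_jack, clip_clamp_1, felt_brush, jar_orange_lid from where it was at the start of the episode above 0.04 m).
It also fails if it takes over 67 s, if anything falls off the work surface, if the arm or the gripper's body presses on something with over 40 N, if the wrist force passes 120 N, or if a joint passes its speed limit or range.

## Robot

A 6-joint arm with a two-finger parallel gripper is mounted at the origin on a cart in front of the work surface, level with it; the furniture and walls round the work are solid. World frame = base frame: x ahead of the robot, y to its left, z up, the work surface at z = 0. Lengths are in m, angles in rad, forces in N, time in s.
With the tool pointing down it reaches from about 0.35 to 0.975 m from the base axis. Payload 4.9 kg.
Tool frame: the origin (TCP) lies at the very end of the fingers, on their centre line; the grasp point (between the pads) lies 19 mm behind it; z points along the fingers, y is the line along which they close (so a half turn about z gives the same grasp; the last joint's range is limited). The gripper opens to 85 mm and grips with 20 to 120 N. Pads are 22 mm wide; open, the fingers measure 114 mm over their backs; the gripper's body (76 mm by 85 mm) begins 54 mm behind the grasp point. The pads swing forward as they close: fully open they stand 13 mm farther back than shut.
Start: joints at [-1.403, 0.053, 1.613, -0, 1.476, -0.119], TCP at [0.177, -0.599, 0.231] pointing down, gripper open.
Joint ranges: [-3.01, 3.01], [-1.01, 2.22], [0.06, 2.58], [-1.02, 4.17], [0.09, 2.62], [-3.14, 3.14]. Speed limits (rad/s): [2.57, 2.57, 3.14, 3.14, 3.14, 3.14].

## Interface

Orientations are given as a rotation vector (axis times angle).
In Python, from station import get_obs, get_image, finish_job gives the robot as it stands. The module is installed in compiled form; this text tells all that it offers.
- The arm moves only by the tool carry_out, never from a script. Its argument "rows" is a list of rows, each a list of 7 numbers: the turn, a rotation vector about the tool's x, y, z as a fraction of full scale, then the shift along the tool's x, y, z as a fraction of full scale, then the closure, from -1 (fully open) to 1 (shut). A call has 1 to 5 rows; each row is the pose to reach, as a shift and turn from the pose commanded when the call began, along the tool's axes at that moment, turning the shorter way round; what a row does not reach only later rows make up. Full scale, the value 1, is 300 mm for a shift and pi rad for a turn. A row lasts 1/10 s, in which the tool goes at most 50 mm and 8.59 degrees, less where a joint would pass 70% of its speed; a pose out of reach is approached as far as the arm can. A call with a number of a shift or a turn outside -1 to 1 is refused whole. A call with a gripper value outside its range is refused whole. The fingers move at their own pace and stop on an object; "force" is the grip in N (left out, the last holds). Time passes only in rows, so rows that repeat a pose let the fingers close. It gives the time, the measured TCP pose, the force, the opening and the grip force at its end, in the units of the state.
- get_obs(): the state, without advancing time (a new reading comes with each control period).
- get_image(name): name is "scene" or "top" or "wrist"; returns a dict with "img" (480x640x3 uint8, blue, green, red), "mtx" (3x3 intrinsics, pixels), "R" (3x3) and "t" (3): a world point X has camera coordinates R X + t. Camera axes: x right, y down, z forward; pixel columns grow to the right and rows downward; lengths in m; the calibration is good to about 2 mm. The wrist camera is an equidistant fisheye: a pixel r from the principal point sees the ray r / f radians off the axis. A picture is of the moment at which its call begins. There is no depth.
- finish_job(): hands the job in; it is judged then, once.
The state is a dict: "t": time; "q": joint angles; "dq": joint speeds; "effort": joint torques, N m; "tool_pos": TCP position; "tool_rot": TCP orientation; "contact_force": force on the tool from outside, world axes, zero at the start; "wrist_torque": the same for the moment, N m; "opening": finger opening in m; "grip_force": force on a finger pad.
Only numpy, scipy, OpenCV 4.12 (cv2) and the standard library are available. Lean on these libraries where they do the work, as an engineer would, in place of code of your own. Each camera call takes 0.05 s, during which the arm holds its last target. There are 200 camera calls.

## Working session

There is one attempt and no reset: what is moved stays moved. The work goes in short steps, Python scripts to look and compute and a tool call to move; the robot and the scene stay as the last step left them, time stands still between calls to the robot, and variables do not carry over. Pictures are saved under pics/ and viewed, at most 10 in all, crops included, and the job is handed in when it is done.

Besides the shell and the picture viewer there is one more tool, called after ">>>" by a JSON object that holds its "name" and its "arguments", one argument or row to a line. carry_out: Moves the arm, as the interface text tells. Shift numbers are shares of 300 mm and turn numbers shares of pi rad, none past 1 either way. Its arguments: {"type":"object","properties":{"rows":{"type":"array"},"force":{"type":"number"}},"required":["rows"]}

```bash
mkdir -p pics; ls; python3 - <<'E'
from station import *
import cv2,numpy as np
np.set_printoptions(precision=4,suppress=True)
o=get_obs();print(o)
for n in("scene","top"):
    d=get_image(n);cv2.imwrite(f"pics/{n}0.png",d["img"]);np.savez(f"{n}0.npz",**d);print(n,d["mtx"],d["R"],d["t"],-d["R"].T@d["t"])
E
```

```text
pics
{'t': 0.0, 'q': array([-1.403 ,  0.0534,  1.6143,  0.    ,  1.476 , -0.119 ]), 'dq': array([ 0.0002, -0.0018,  0.0005,  0.0005, -0.    ,  0.0018]), 'effort': array([ -0.0009, -39.3686, -37.0179,  -0.0002,   0.0069,  -0.    ]), 'tool_pos': array([ 0.1767, -0.5988,  0.23  ]), 'tool_rot': array([-3.1073, -0.4487,  0.0001]), 'contact_force': array([ 1.1535, -0.0342, -0.2022]), 'wrist_torque': array([ 0.0113,  0.003 , -0.0036]), 'grip_force': 0.0, 'opening': 0.08544274615355181}
scene [[554.8231   0.     316.9268]
 [  0.     554.8231 241.4034]
 [  0.       0.       1.    ]] [[-0.852  -0.5234 -0.0128]
 [-0.3209  0.5414 -0.7771]
 [ 0.4137 -0.658  -0.6292]] [0.5393 0.2521 1.0004] [0.1265 0.8041 0.8323]
top [[491.2727   0.     328.2954]
 [  0.     491.2727 240.7475]
 [  0.       0.       1.    ]] [[-0.0075 -0.9996  0.0266]
 [-0.9937  0.0045 -0.1115]
 [ 0.1114 -0.0273 -0.9934]] [0.1102 0.5798 1.0414] [0.461  0.1359 1.0962]
```

View pics/scene0.png

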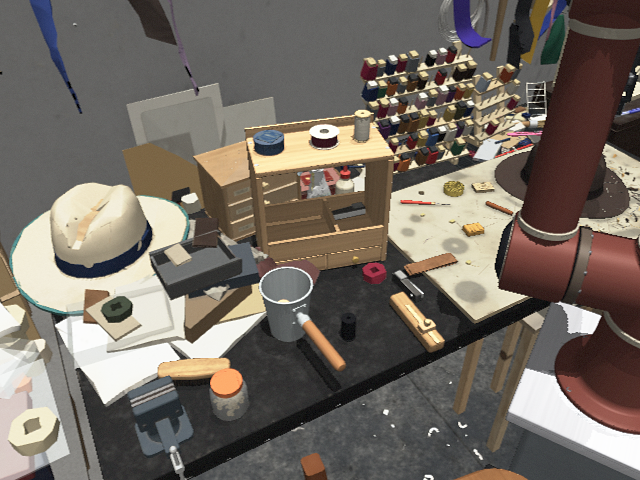

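View pics/top0.png

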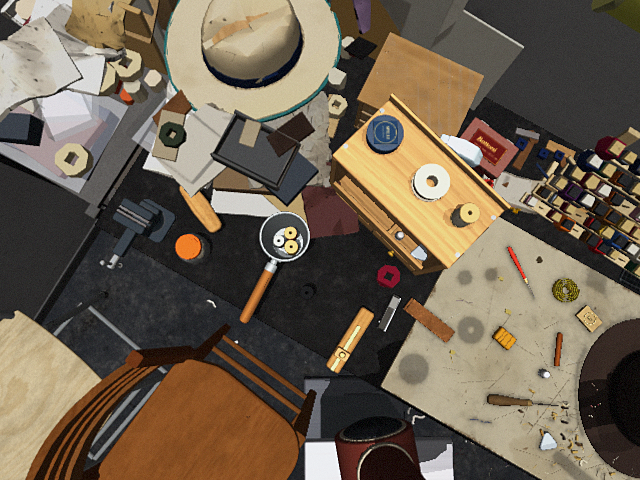

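The top view shows the dipper rim at about (285,237), with three spools inside at (279,241), (291,232) and (291,246). Its handle runs to (246,318), and the organiser shelf lies around (420,180). The black look-alike is outside, at (308,290) in the top view and (348,326) in the scene view. The three spools in the dipper fit the description, so I'll take enlarged crops to measure from.

```bash
python3 - <<'E'
import cv2
a=cv2.imread("pics/top0.png")[90:330,230:520];cv2.imwrite("pics/topc.png",cv2.resize(a,None,fx=2.5,fy=2.5,interpolation=cv2.INTER_CUBIC))
a=cv2.imread("pics/scene0.png")[110:380,230:410];cv2.imwrite("pics/scenec.png",cv2.resize(a,None,fx=2.2,fy=2.2,interpolation=cv2.INTER_CUBIC))
E
```

```text
(no output)
```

View pics/topc.png

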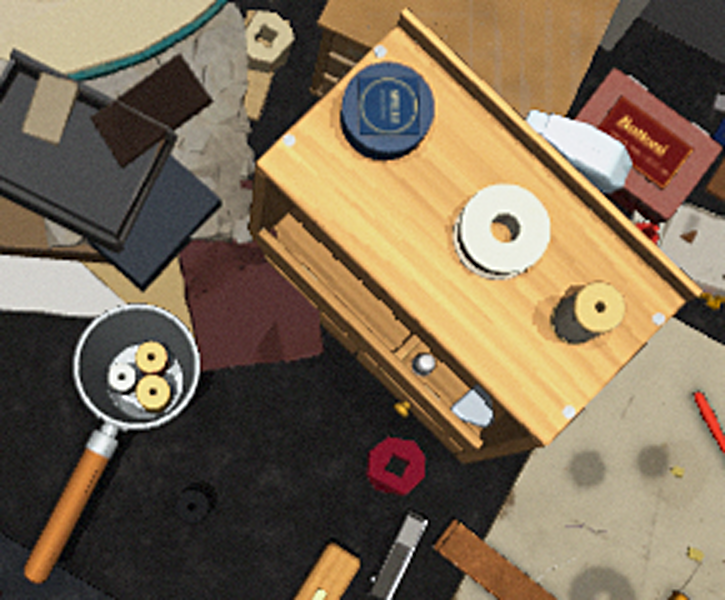

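View pics/scenec.png

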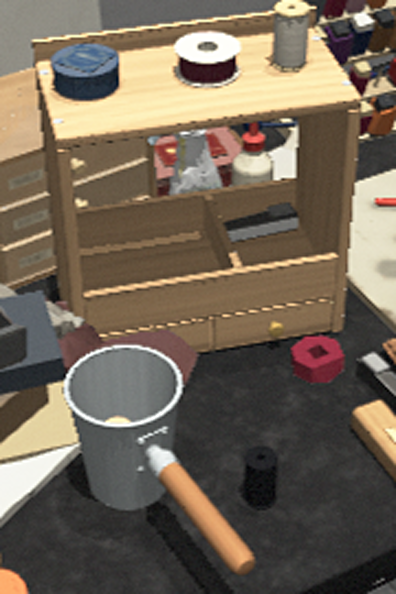

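The top crop puts the shelf front corners at about (257,162) and (543,447), the rim centre at (137,368) and the handle end at (37,580). The scene crop has them at (52,140) and (358,103), (124,386) and (243,567). The pot holds three light spools, and the separate black one at crop (195,503) is the look-alike. Next I'll fit the poses.

```bash
cat > h.py <<'E'
import numpy as np
from scipy.optimize import least_squares
np.set_printoptions(precision=4,suppress=True)
C={n:np.load(f"{n}0.npz") for n in("scene","top")}
def proj(n,X):
    c=C[n];p=c["R"]@X+c["t"];p=c["mtx"]@p;return p[:2]/p[2]
def cr(n,u,v):
    s,ox,oy=(2.5,230,90) if n=="top" else (2.2,230,110)
    return np.array([(u+.5)/s-.5+ox,(v+.5)/s-.5+oy])
def fit(obs,x0):
    def T(p,l):
        c,s=np.cos(p[2]),np.sin(p[2]);return np.array([p[0]+c*l[0]-s*l[1],p[1]+s*l[0]+c*l[1],l[2]])
    f=lambda p:np.concatenate([proj(n,T(p,l))-cr(n,*uv) for n,l,uv in obs])
    r=least_squares(f,x0,loss="soft_l1");return r.x,f(r.x).reshape(-1,2)
E
python3 - <<'E'
from h import *
W=.1385
org=[("top",(-.073,W,.277),(257,162)),("top",(-.073,-W,.277),(543,447)),("scene",(-.073,W,.277),(52,140)),("scene",(-.073,-W,.277),(358,103)),
("top",(-.073,W,.265),(255,172)),("scene",(-.073,W-.0125,.1),(80,294)),("scene",(-.073,-W+.0125,.1),(338,257))]
dip=[("top",(0,0,.12),(137,368)),("scene",(0,0,.12),(124,386)),("top",(-.193,0,.08),(37,580)),("scene",(-.193,0,.08),(243,567)),("top",(-.075,0,.08),(105,437))]
for n,o in(("org",org),("dip",dip)):
    x,r=fit(o,[.6,.1,-.5]);print(n,x,np.degrees(x[2]));print(r)
E
```

```text
org [ 0.654  -0.0416 -0.7997] -45.81738363468547
[[-1.248  -0.5411]
 [ 0.2705  0.7647]
 [ 0.5725 -1.1795]
 [ 1.5293 -2.244 ]
 [-0.6729 -2.5583]
 [ 0.9247  0.5269]
 [-0.9912  0.1212]]
dip [ 0.5811  0.1941 -0.4795] -27.472149259543706
[[ 1.2742 -1.2845]
 [-0.651  -2.3918]
 [-1.5697  0.011 ]
 [ 1.061  -0.2448]
 [-1.6544  5.5842]]
```

```bash
cat >> h.py <<'E'
from scipy.spatial.transform import Rotation as Ro
import json
def obs():
    from station import get_obs
    o=get_obs()
    open("log.txt","a").write(json.dumps([o["q"].tolist(),o["tool_pos"].tolist(),o["tool_rot"].tolist()])+"\n")
    return o
DIP=[.5811,.1941,-.4795]; ORG=[.654,-.0416,-.7997]
def T(p,l):
    c,s=np.cos(p[2]),np.sin(p[2]);return np.array([p[0]+c*l[0]-s*l[1],p[1]+s*l[0]+c*l[1],l[2]])
def tool_R(yaw,lean,flip=1,back=0):
    """tool with x along the handle (yaw = dipper's yaw); lean>0: body to dipper's -y; back: body tilted away from the pot"""
    R=Ro.from_euler("z",yaw)*Ro.from_euler("x",np.pi+lean)   # z -> down, leaning to +y
    if flip<0:R=R*Ro.from_euler("z",np.pi)
    return R*Ro.from_euler("y",back*flip)
def grasp2tcp(g,R): return np.asarray(g)+R.apply([0,0,.019])
def rel(p,R,o=None):
    o=o or obs();R0=Ro.from_rotvec(o["tool_rot"])
    d=R0.inv().apply(np.asarray(p)-o["tool_pos"])/.3;w=(R0.inv()*R).as_rotvec()/np.pi
    print("q",o["q"],"pos",o["tool_pos"],"dist mm",np.linalg.norm(d)*300,"deg",np.degrees(np.linalg.norm(w)*np.pi),"\nROW",np.round(w,4).tolist(),np.round(d,4).tolist())
E
python3 - <<'E'
from h import *
DIPobs=[("top",(0,0,.12),(137,368)),("scene",(0,0,.12),(124,386)),("top",(-.193,0,.08),(37,580)),("scene",(-.193,0,.08),(243,567))]
x,r=fit(DIPobs,[.6,.1,-.5]);print(x,r)
print(T(x,(-.135,0,.08)))
R=Ro.from_rotvec(obs()["tool_rot"]);print(R.as_matrix())
for f in(1,-1):
  for l in(0,60):print(f,l);rel([.38,-.3,.36],tool_R(x[2],np.radians(l),f))
E
```

```text
[ 0.5803  0.1954 -0.4781] [[ 0.6253 -0.8553]
 [-0.6581 -1.8217]
 [-2.0951  0.5044]
 [ 1.2599  0.4304]]
[0.4604 0.2575 0.08  ]
[[ 0.9592  0.2828 -0.0003]
 [ 0.2828 -0.9592  0.0018]
 [ 0.0002 -0.0018 -1.    ]]
1 0
q [-1.403   0.0533  1.6141  0.      1.476  -0.119 ] pos [ 0.1767 -0.5989  0.2302] dist mm 384.09520999628734 deg 43.82147708295834 
ROW [-0.0006, 0.0001, 0.2435] [0.9319, -0.7649, -0.431]
1 60
q [-1.403   0.0533  1.6141  0.      1.476  -0.119 ] pos [ 0.1767 -0.5989  0.2302] dist mm 384.09520999628734 deg 72.98825395548951 
ROW [0.3157, 0.1273, 0.2203] [0.9319, -0.7649, -0.431]
-1 0
q [-1.403   0.0533  1.6141  0.      1.476  -0.119 ] pos [ 0.1767 -0.5989  0.2302] dist mm 384.09520999628734 deg 136.17866462779853 
ROW [-0.0002, -0.0007, -0.7565] [0.9319, -0.7649, -0.431]
-1 60
q [-1.403   0.0533  1.6141  0.      1.476  -0.119 ] pos [ 0.1767 -0.5989  0.2302] dist mm 384.09520999628734 deg 142.30464715180392 
ROW [-0.156, 0.3869, -0.6716] [0.9319, -0.7649, -0.431]
```

>>> {"name": "carry_out", "arguments": {
  "rows": [
    [0,0,0.05,0.2,-0.15,-0.2,-1],
    [0.05,0.02,0.1,0.466,-0.382,-0.3,-1],
    [0.1,0.04,0.1,0.466,-0.382,-0.3,-1],
    [0.15,0.06,0.11,0.466,-0.382,-0.3,-1],
    [0.15,0.06,0.11,0.466,-0.382,-0.3,-1]
  ]
}}

```text
t: 0.6
tool_pos: [0.281, -0.4481, 0.3252]
tool_rot: [-2.644, 0.082, -0.164]
contact_force: [-0.4, -0.9, -0.7]
opening: 0.0855
grip_force: 0.0
```

```bash
python3 - <<'E'
from h import *
rel([.38,-.15,.38],tool_R(-.478,np.radians(45),1))
E
```

```text
q [-1.2894  0.032   1.5369  0.2841  1.9974  0.4054] pos [ 0.281  -0.4481  0.3252] dist mm 318.87522357899985 deg 27.68268148663315 
ROW [0.0844, 0.0488, 0.119] [0.2591, -0.9707, 0.3471]
```

>>> {"name": "carry_out", "arguments": {
  "rows": [
    [0.04,0.02,0.04,0.05,-0.16,0.05,-1],
    [0.06,0.04,0.08,0.1,-0.32,0.1,-1],
    [0.08,0.05,0.12,0.15,-0.48,0.14,-1],
    [0.08,0.05,0.12,0.18,-0.64,0.18,-1],
    [0.08,0.05,0.12,0.2,-0.75,0.22,-1]
  ]
}}

```text
t: 1.1
tool_pos: [0.3541, -0.2249, 0.3758]
tool_rot: [-2.311, 0.576, -0.234]
contact_force: [1.3, 0.9, 0.1]
opening: 0.0853
grip_force: 0.0
```

```bash
python3 - <<'E'
from h import *
rel([.35,.1,.36],tool_R(-.478,np.radians(60),1))
E
```

```text
q [-1.143  -0.344   1.862   0.6737  2.0512  1.1049] pos [ 0.3541 -0.2249  0.3758] dist mm 325.3314730107025 deg 15.778056532916525 
ROW [0.0876, -0.0026, -0.0022] [-0.5204, -0.6437, 0.7006]
```

>>> {"name": "carry_out", "arguments": {
  "rows": [
    [0,0,0,-0.08,-0.1,0.11,-1],
    [0.02,0,0,-0.16,-0.2,0.22,-1],
    [0.05,0,0,-0.24,-0.3,0.33,-1],
    [0.08,0,0,-0.32,-0.4,0.43,-1],
    [0.08,0,0,-0.39,-0.48,0.52,-1]
  ]
}}

```text
t: 1.6
tool_pos: [0.3494, 0.017, 0.3617]
tool_rot: [-2.065, 0.518, -0.286]
contact_force: [0.6, -0.0, -0.7]
opening: 0.0854
grip_force: 0.0
```

```bash
python3 - <<'E'
from h import *
rel([.38,.15,.32],tool_R(-.478,np.radians(60),1))
E
```

```text
q [-0.9295 -0.8465  2.2841  1.0285  2.0177  1.4573] pos [0.3494 0.017  0.3617] dist mm 142.736638043992 deg 1.4186882669141259 
ROW [0.0069, -0.0023, -0.003] [-0.1176, -0.1086, 0.4481]
```

```bash
cat > kin.py <<'E'
from h import *
L=[json.loads(l) for l in open("log.txt")]
E3=np.eye(3)
def rot(ax,a): return Ro.from_rotvec(E3["xyz".index(ax)]*a)
def fk(q,p,s4=1):
    # p: a1,d1 ; a2,L2 ; a3,lat ; d4 ; a5, d6
    R=rot("z",q[0]);x=R.apply([p[0],0,p[1]])
    R=R*rot("y",q[1]);x=x+R.apply([p[2],p[7],p[3]])
    R=R*rot("y",q[2]);x=x+R.apply([p[4],0,0])
    R=R*rot("z",s4*q[3]);x=x+R.apply([0,p[8],p[5]])
    R=R*rot("y",q[4]);R=R*rot("z",q[5]+np.pi/2);x=x+R.apply([0,0,p[6]])
    return x,R
def fitk(s4=1):
    def f(p): return np.concatenate([fk(q,p,s4)[0]-x for q,x,_ in L]+[.003*(np.array(p)-P0)])
    r=least_squares(f,P0);return r.x,f(r.x)[:-9].reshape(-1,3)
P0=np.array([0,.2,0,.4,0,.4,.25,.07,0.])
if __name__=="__main__":
  for s4 in(1,-1):
    print(s4,[round(float(np.degrees((fk(q,P0,s4)[1].inv()*Ro.from_rotvec(w)).magnitude())),2) for q,x,w in L])
    p,r=fitk(s4);print(p,np.abs(r).max())
E
python3 kin.py
```

```text
1 [0.0, 0.0, 0.0, 0.0, 0.0, 0.0, 0.0, 0.0]
[0.0007 0.2382 0.     0.4264 0.0958 0.6092 0.2796 0.0741 0.0001] 2.2816330156216758e-05
-1 [0.0, 0.0, 0.0, 0.0, 0.0, 32.55, 77.2, 117.86]
[-0.2755 -1.96   -0.0812  0.0554 -2.0279  0.7807 -0.1869  0.2388 -0.1612] 0.027372621998063645
```

>>> {"name": "carry_out", "arguments": {
  "rows": [
    [0,0,0,-0.03,-0.03,0.1,-1],
    [0,0,0,-0.06,-0.06,0.2,-1],
    [0,0,0,-0.09,-0.09,0.3,-1],
    [0.01,0,0,-0.12,-0.11,0.4,-1],
    [0.01,0,0,-0.12,-0.11,0.45,-1]
  ]
}}

```text
t: 2.1
tool_pos: [0.3792, 0.1513, 0.3204]
tool_rot: [-2.04, 0.504, -0.293]
contact_force: [0.1, 0.4, 0.7]
opening: 0.0857
grip_force: 0.0
```

```bash
python3 - <<'E'
from h import *
rel([.38,.15,.32],tool_R(-.478,np.radians(60),1))
E
python3 kin.py
```

```text
q [-0.5095 -0.9787  2.422   1.0593  1.6553  1.6697] pos [0.3792 0.1513 0.3204] dist mm 1.6036823194030758 deg 0.5247572445309326 
ROW [-0.002, -0.0018, -0.0011] [0.0044, 0.0026, -0.0016]
1 [0.0, 0.0, 0.0, 0.0, 0.0, 0.0, 0.0, 0.0, 0.0]
[0.0005 0.2381 0.     0.4264 0.0958 0.6093 0.2795 0.0741 0.0001] 2.071892279592591e-05
-1 [0.0, 0.0, 0.0, 0.0, 0.0, 32.55, 77.2, 117.86, 121.39]
[ 0.4372 -1.575  -0.1847  0.0781 -1.6693  0.204  -0.0737  0.423  -0.3402] 0.03524623613764466
```

```bash
cat > plan.py <<'E'
from kin import *
P=np.array([.0005,.2381,0,.4264,.0958,.6093,.2795,.0741,.0001])
LO=np.array([-3.01,-1.01,.06,-1.02,.09,-3.14]);HI=np.array([3.01,2.22,2.58,4.17,2.62,3.14])
def ik(pos,R,q0):
    def f(q):
        x,Rq=fk(q,P);return np.concatenate([(x-pos)*5,(R.inv()*Rq).as_rotvec()])
    r=least_squares(f,q0);return r.x,np.abs(r.fun).max()
def pose(pot,yaw,theta,lean,flip,back,gd):
    """pot=(x,y,height of handle axis)"""
    g=np.array(pot)+Ro.from_euler("z",yaw).apply([-gd,0,0])
    R=tool_R(yaw,lean-theta,flip,back);return grasp2tcp(g,R),R
DIP=[.5803,.1954,-.4781]
def way(gd=.135):
    """(pot, yaw, theta)"""
    d=lambda h:((DIP[0],DIP[1],h),DIP[2],0)
    o=lambda x,y,h,th=0:(tuple(T(ORG,(x,y,h))),ORG[2],np.radians(th))
    W=[d(.08),d(.14),d(.20),o(-.19,.06,.2),o(-.16,.008,.2),o(-.08,.008,.2),o(-.008,.008,.19)]
    return W+[o(-.008,.008,.19,t) for t in range(15,121,15)]
E
cat > scan.py <<'E'
from plan import *
q0=np.array(L[-1][0])
for flip in(1,-1):
 for back in(0,20):
  for lean in(30,45,60,75,85):
    q=q0.copy();q[5]+=0 if flip>0 else np.pi*(-1)
    m=[];e=0
    for pot,yaw,th in way():
        x,R=pose(pot,yaw,th,np.radians(lean),flip,np.radians(back),.135)
        q,er=ik(x,R,q);m.append(np.minimum(q-LO,HI-q));e=max(e,er)
    m=np.array(m);print(flip,back,lean,"err %.4f"%e,"margins",m.min(0).round(2),"worst at",m.min(1).argmin())
E
python3 scan.py
```

```text
1 0 30 err 0.0000 margins [2.78 0.44 0.31 0.1  0.19 0.62] worst at 14
1 0 45 err 0.0000 margins [2.69 0.31 0.17 0.28 0.33 0.62] worst at 4
1 0 60 err 0.0000 margins [2.6  0.25 0.04 0.44 0.5  0.62] worst at 4
1 0 75 err 0.0000 margins [ 2.54  0.29 -0.05  0.58  0.68  0.62] worst at 4
1 0 85 err 0.0000 margins [ 2.52  0.42 -0.07  0.66  0.8   0.63] worst at 4
1 20 30 err 0.0000 margins [ 2.62  0.35  0.23 -0.1   0.4   0.19] worst at 14
1 20 45 err 0.0000 margins [2.68 0.18 0.09 0.07 0.3  0.26] worst at 14
1 20 60 err 0.0000 margins [ 2.71  0.04 -0.06  0.21  0.18  0.54] worst at 4
1 20 75 err 0.0000 margins [ 2.68  0.   -0.18  0.34  0.11  0.54] worst at 4
1 20 85 err 0.0000 margins [ 2.66 -2.79 -1.72 -0.36  0.04  0.26] worst at 14
-1 0 30 err 0.0000 margins [2.78 0.44 0.31 0.1  0.19 1.91] worst at 14
-1 0 45 err 0.0000 margins [2.69 0.31 0.17 0.28 0.33 1.51] worst at 4
-1 0 60 err 0.0000 margins [2.6  0.25 0.04 0.44 0.5  1.1 ] worst at 4
-1 0 75 err 0.0000 margins [ 2.54  0.29 -0.05  0.58  0.68  0.76] worst at 4
-1 0 85 err 0.0000 margins [ 2.52  0.42 -0.07  0.66  0.8   0.58] worst at 4
-1 20 30 err 0.0000 margins [ 2.62  0.35  0.23 -0.1   0.4   2.25] worst at 14
-1 20 45 err 0.0000 margins [2.68 0.18 0.09 0.07 0.3  1.71] worst at 14
-1 20 60 err 0.0000 margins [ 2.71  0.04 -0.06  0.21  0.18  0.93] worst at 4
-1 20 75 err 0.0000 margins [ 2.68  0.   -0.18  0.34  0.11  0.52] worst at 4
-1 20 85 err 0.0000 margins [ 2.66 -2.79 -1.72 -0.36  0.04  1.28] worst at 14
```

```bash
cat > chk.py <<'E'
from plan import *
def clear(q):
    R=rot("z",q[0]);x=R.apply([P[0],0,P[1]]);R=R*rot("y",q[1]);x=x+R.apply([0,P[7],P[3]]);R=R*rot("y",q[2]);e=x+R.apply([P[4],0,0])
    w=e+R.apply([0,0,P[5]]);t,Rt=fk(q,P);b=t-Rt.apply([0,0,.073])
    def seg(a,c):
        S=a+np.linspace(0,1,60)[:,None]*(c-a);o=Ro.from_euler("z",-ORG[2]).apply(S-[ORG[0],ORG[1],0])
        d=np.maximum(np.abs(o-[0,0,.14])-[.073,.1385,.14],0);return np.linalg.norm(d,axis=1).min(),S[:,2].min()
    return np.round([*seg(e,w),*seg(w,b)],3),w
if __name__=="__main__":
  lean=np.radians(48);q=np.array(L[-1][0])
  for i,(pot,yaw,th) in enumerate(way()):
    x,R=pose(pot,yaw,th,lean,1,0,.135);q,er=ik(x,R,q);c,w=clear(q);print(i,q.round(2),"forearm:org,z | grip:org,z",c,"wrist",w.round(3))
  R=tool_R(DIP[2],lean);g=T(DIP,(-.135,0,.08));
  for b in(.1,0):rel(grasp2tcp(g,R)-R.apply([0,0,b]),R)
E
python3 chk.py
```

```text
0 [ 0.03 -0.23  2.35  1.04  0.85  1.43] forearm:org,z | grip:org,z [0.215 0.254 0.215 0.116] wrist [0.371 0.086 0.254]
1 [ 0.03 -0.37  2.33  0.93  0.94  1.59] forearm:org,z | grip:org,z [0.218 0.314 0.218 0.176] wrist [0.371 0.086 0.314]
2 [ 0.03 -0.47  2.29  0.86  1.03  1.72] forearm:org,z | grip:org,z [0.235 0.374 0.234 0.236] wrist [0.371 0.086 0.374]
3 [ 0.07 -0.6   2.37  0.72  0.81  2.08] forearm:org,z | grip:org,z [0.269 0.374 0.252 0.236] wrist [0.332 0.098 0.374]
4 [-0.11 -0.71  2.44  0.77  0.97  1.96] forearm:org,z | grip:org,z [0.246 0.374 0.222 0.236] wrist [0.315 0.041 0.374]
5 [-0.25 -0.5   2.31  0.85  1.    1.77] forearm:org,z | grip:org,z [0.177 0.374 0.142 0.236] wrist [ 0.371 -0.017  0.374]
6 [-0.34 -0.31  2.2   0.89  1.02  1.63] forearm:org,z | grip:org,z [0.119 0.364 0.07  0.226] wrist [ 0.421 -0.068  0.364]
7 [-0.23 -0.27  2.09  0.55  1.06  1.93] forearm:org,z | grip:org,z [0.146 0.408 0.07  0.235] wrist [ 0.458 -0.032  0.408]
8 [-0.13 -0.19  1.97  0.26  1.18  2.16] forearm:org,z | grip:org,z [0.173 0.438 0.07  0.241] wrist [0.502 0.01  0.438]
9 [-0.03 -0.07  1.84
[... 368 characters left out ...]
1.91  2.52] forearm:org,z | grip:org,z [0.132 0.384 0.07  0.23 ] wrist [0.685 0.188 0.384]
13 [ 0.2   0.48  1.41 -0.55  2.09  2.51] forearm:org,z | grip:org,z [0.123 0.332 0.07  0.219] wrist [0.717 0.219 0.332]
14 [ 0.22  0.61  1.35 -0.7   2.26  2.46] forearm:org,z | grip:org,z [0.122 0.271 0.07  0.207] wrist [0.738 0.239 0.271]
q [-0.5095 -0.9787  2.422   1.0593  1.6553  1.6697] pos [0.3792 0.1513 0.3204] dist mm 200.8151841671843 deg 12.369884173820653 
ROW [-0.0687, -0.0017, -0.0012] [0.076, 0.4215, 0.5144]
q [-0.5095 -0.9787  2.422   1.0593  1.6553  1.6697] pos [0.3792 0.1513 0.3204] dist mm 293.03333581392025 deg 12.369884173820653 
ROW [-0.0687, -0.0017, -0.0012] [0.0744, 0.4929, 0.84]
```

>>> {"name": "carry_out", "arguments": {
  "rows": [
    [-0.02,0,0,0.02,0.1,0.1,-1],
    [-0.04,0,0,0.04,0.2,0.2,-1],
    [-0.0687,-0.0017,-0.0012,0.06,0.3,0.35,-1],
    [-0.0687,-0.0017,-0.0012,0.076,0.4215,0.5144,-1],
    [-0.0687,-0.0017,-0.0012,0.076,0.4215,0.5144,-1]
  ]
}}

```text
t: 2.6
tool_pos: [0.4308, 0.2038, 0.13]
tool_rot: [-2.253, 0.552, -0.234]
contact_force: [-0.7, 0.3, -0.6]
opening: 0.0854
grip_force: 0.0
```

```bash
python3 - <<'E'
from plan import *
import cv2
from station import get_image
R=tool_R(DIP[2],np.radians(48));g=T(DIP,(-.135,0,.08));rel(grasp2tcp(g,R),R)
d=get_image("wrist");cv2.imwrite("pics/wrist1.png",d["img"]);print(d["mtx"],d["R"],d["t"])
np.savez("wrist1.npz",**d)
E
```

```text
q [-0.1641 -0.5346  2.4333  0.896   1.1289  1.5295] pos [0.4308 0.2038 0.13  ] dist mm 98.0925462801446 deg 0.5057809193460074 
ROW [0.0014, 0.0019, -0.0016] [0.0073, -0.0144, 0.3266]
[[371.6483   0.     319.9687]
 [  0.     371.6483 240.185 ]
 [  0.       0.       1.    ]] [[-0.3138 -0.5943 -0.7405]
 [-0.9491  0.2178  0.2275]
 [ 0.0261  0.7742 -0.6325]] [0.354  0.3673 0.0762]
```

View pics/wrist1.png

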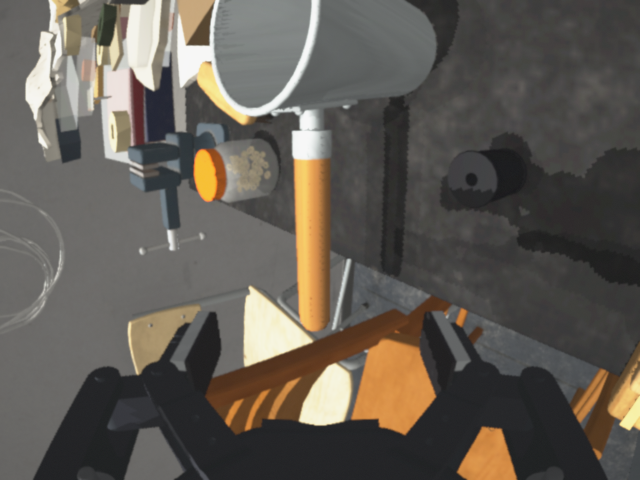

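The wrist view shows the handle running from the ferrule at (312,145) to its end at about (315,322), midway between the open fingers at (205,345) and (440,345). I'll compare this with the fitted pose.

```bash
python3 - <<'E'
from plan import *
d=np.load("wrist1.npz")
def pj(X):
    c=d["R"]@X+d["t"];th=np.arctan2(np.hypot(c[0],c[1]),c[2]);u=c[:2]/np.hypot(c[0],c[1])*th*d["mtx"][0,0];return (u+d["mtx"][:2,2]).round(1),c[2].round(3)
for x in(-.193,-.135,-.075,-.06):print(x,*pj(T(DIP,(x,0,.08))))
E
```

```text
-0.193 [316.5 324.7] 0.256
-0.135 [315.7 247.4] 0.237
-0.075 [314.8 152.8] 0.217
-0.06 [314.7 127.8] 0.212
```

>>> {"name": "carry_out", "arguments": {
  "rows": [
    [0,0,0,0,0,0.1,-1],
    [0,0,0,0,-0.01,0.2,-1],
    [0.0014,0.0019,-0.0016,0.0073,-0.0144,0.28,-1],
    [0.0014,0.0019,-0.0016,0.0073,-0.0144,0.3266,-1],
    [0.0014,0.0019,-0.0016,0.0073,-0.0144,0.3266,-1]
  ]
}}

```text
t: 3.15
tool_pos: [0.4702, 0.2685, 0.0727]
tool_rot: [-2.248, 0.547, -0.253]
contact_force: [0.0, -0.9, -0.2]
opening: 0.0858
grip_force: 0.0
```

>>> {"name": "carry_out", "arguments": {
  "rows": [
    [0,0,0,0,0,0,0.2],
    [0,0,0,0,0,0,0.4],
    [0,0,0,0,0,0,0.6],
    [0,0,0,0,0,0,1],
    [0,0,0,0,0,0,1]
  ],
  "force": 60
}}

```text
t: 3.65
tool_pos: [0.471, 0.2676, 0.0739]
tool_rot: [-2.247, 0.548, -0.257]
contact_force: [0.9, -0.8, 1.0]
opening: 0.02
grip_force: 58.4
```

>>> {"name": "carry_out", "arguments": {
  "rows": [
    [0,0,0,0,0,0,1],
    [0,0,0,0,0,0,1],
    [0,0,0,0,0,0,1],
    [0,0,0,0,0,0,1],
    [0,0,0,0,0,0,1]
  ],
  "force": 110
}}

```text
t: 4.15
tool_pos: [0.4709, 0.268, 0.0736]
tool_rot: [-2.247, 0.548, -0.256]
contact_force: [0.7, 0.5, 0.6]
opening: 0.0182
grip_force: 107.4
```

```bash
python3 - <<'E'
from plan import *
from station import get_obs
o=get_obs();print(o["opening"],o["grip_force"],o["contact_force"],o["wrist_torque"],o["t"])
R=tool_R(DIP[2],np.radians(48))
for h in(.115,.2):
  g=T(DIP,(-.135,0,h));rel(grasp2tcp(g,R),R)
E
```

```text
0.01823486669498079 107.44439721107483 [0.6829 0.4899 0.6431] [-0.2767  0.1889 -0.0217] 4.15
q [ 0.0259 -0.2407  2.3446  1.0339  0.8568  1.4312] pos [0.4709 0.268  0.0736] dist mm 29.006764261512007 deg 0.5784136963401524 
ROW [-0.0014, -0.0026, 0.0012] [-0.0142, -0.0713, -0.0637]
q [ 0.0259 -0.2407  2.3446  1.0339  0.8568  1.4312] pos [0.4709 0.268  0.0736] dist mm 113.74530548370184 deg 0.5784136963401524 
ROW [-0.0014, -0.0026, 0.0012] [-0.0118, -0.2827, -0.2523]
```

>>> {"name": "carry_out", "arguments": {
  "rows": [
    [0,0,0,0,-0.02,-0.018,1],
    [0,0,0,0,-0.06,-0.054,1],
    [0,0,0,0,-0.12,-0.108,1],
    [0,0,0,0,-0.18,-0.162,1],
    [0,0,0,0,-0.22,-0.198,1]
  ],
  "force": 120
}}

```text
t: 4.65
tool_pos: [0.47, 0.2679, 0.1639]
tool_rot: [-2.247, 0.548, -0.257]
contact_force: [-0.0, 0.1, -2.7]
opening: 0.0179
grip_force: 118.5
```

>>> {"name": "carry_out", "arguments": {
  "rows": [
    [0,0,0,0,-0.03,-0.027,1],
    [0,0,0,0,-0.06,-0.054,1],
    [0,0,0,0,-0.07,-0.063,1],
    [0,0,0,0,-0.07,-0.063,1],
    [0,0,0,0,-0.07,-0.063,1]
  ]
}}

```text
t: 5.15
tool_pos: [0.4693, 0.2679, 0.1895]
tool_rot: [-2.248, 0.549, -0.254]
contact_force: [-0.7, 0.1, -2.4]
opening: 0.0178
grip_force: 118.5
```

```bash
python3 - <<'E'
from plan import *
import cv2
from station import get_image,get_obs
o=get_obs();print(o["opening"],o["grip_force"],o["contact_force"],o["wrist_torque"],o["t"],o["tool_pos"])
a=get_image("scene")["img"][130:400,220:420];cv2.imwrite("pics/s2.png",cv2.resize(a,None,fx=2.2,fy=2.2,interpolation=cv2.INTER_CUBIC))
d=get_image("top");a=d["img"][150:340,200:350];cv2.imwrite("pics/t2.png",cv2.resize(a,None,fx=2.2,fy=2.2,interpolation=cv2.INTER_CUBIC))
A=cv2.imread("pics/s2.png");B=cv2.imread("pics/t2.png");h=max(len(A),len(B))
f=lambda x:cv2.copyMakeBorder(x,0,h-len(x),0,0,0)
M=np.hstack([f(A),f(B)]);M=M[:, :800];print(M.shape,A.shape);cv2.imwrite("pics/st2.png",M)
E
```

```text
0.017773368013891948 118.53283524513245 [-0.7402  0.0864 -2.4046] [-0.4824  0.5645 -0.0504] 5.15 [0.4693 0.2679 0.1895]
(594, 770, 3) (594, 440, 3)
```

View pics/st2.png

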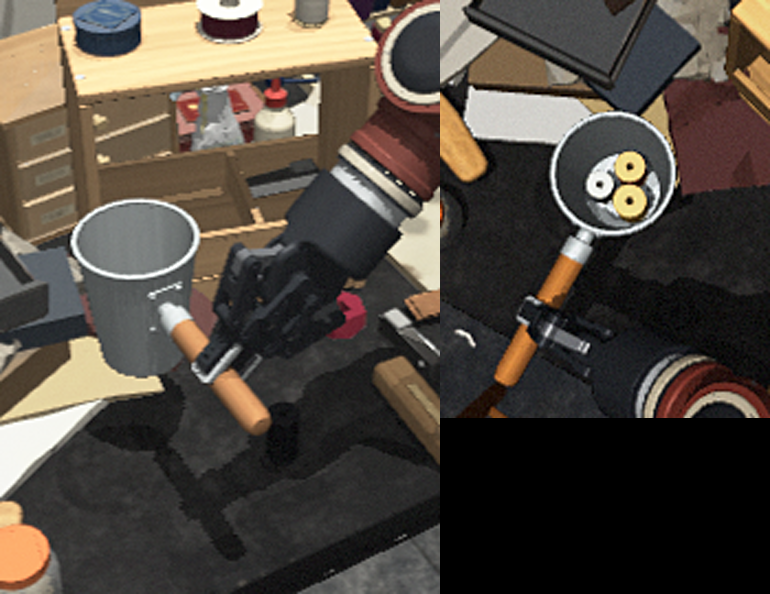

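The pot is off the bench and held, with its spools still inside. In the scene crop the rim centre is (135,239), the foot about (142,349) and the handle end (260,422). In the top crop the rim centre is (613,174) and the handle end (503,381). I'll fit the pot's pose in the hand from these.

```bash
python3 - <<'E'
from plan import *
from station import get_obs
def px(n,u,v):
    ox,oy=(220,130) if n=="scene" else (200,150);return np.array([(u+.5)/2.2-.5+ox,(v+.5)/2.2-.5+oy])
O=[("scene",(0,0,.12),(135.5,239)),("scene",(-.193,0,.08),(261,422)),("scene",(0,0,0),(142,349)),("top",(0,0,.12),(173,174)),("top",(-.193,0,.08),(63,381))]
def X(p,l): return p[:3]+Ro.from_euler("ZYX",p[3:]).apply(l)
f=lambda p:np.concatenate([proj(n,X(p,l))-px(n,*uv) for n,l,uv in O]+[[p[5]*20]])
r=least_squares(f,[.58,.195,.12,-.478,0,0],x_scale=[.1]*6);p=r.x
print(p,np.degrees(p[3:]),f(p).round(1))
o=get_obs();R=Ro.from_rotvec(o["tool_rot"]);g=o["tool_pos"]-R.apply([0,0,.019])
RD=Ro.from_euler("ZYX",p[3:]);print("grasp pt in dipper",RD.inv().apply(g-p[:3]),"tool axes in dipper\n",(RD.inv()*R).as_matrix())
print("lean",np.degrees(np.arctan2(R.as_matrix()[2,1],-R.as_matrix()[2,2])),"tool x",R.as_matrix()[:,0],"yaw",np.arctan2(R.as_matrix()[1,0],R.as_matrix()[0,0]))
E
```

```text
[ 0.5787  0.2015  0.1117 -0.5025  0.032   0.0079] [-28.7885   1.8342   0.4546] [-0.7 -1.   0.   0.9  0.2  0.5  1.  -1.1 -0.3  1.3  0.2]
grasp pt in dipper [-0.1305 -0.008   0.0862] tool axes in dipper
 [[ 0.9991  0.0423  0.0102]
 [ 0.0209 -0.6724  0.7399]
 [ 0.0382 -0.739  -0.6726]]
lean -48.18361171198963 tool x [ 0.8861 -0.4634  0.0063] yaw -0.4818262026008198
```

```bash
cat >> plan.py <<'E'
RD0=Ro.from_euler("ZYX",[-.5025,.032,.0]); 
RT=RD0.inv()*Ro.from_rotvec([-2.248,.549,-.254])
PT=np.array([-.1305,-.008,.0862])+RT.apply([0,0,.019])   # TCP in dipper frame
def tool_for(ox,oy,h,th,frame=ORG):
    """tool pose with the handle axis at height h over (ox,oy) of the organiser, pot rolled th deg to the left about the handle"""
    c=T(frame,(ox,oy,h));R=Ro.from_euler("z",frame[2])*Ro.from_euler("x",-np.radians(th))
    return c+R.apply(PT-[0,0,.08]),R*RT
E
python3 - <<'E'
from plan import *
print("PT",PT)
rel(*tool_for(-.165,.008,.2,0))
q=np.array(obs()["q"])
for a in[(-.165,.008,.2,0),(-.165,.008,.2,45),(-.165,.008,.2,0),(-.008,.008,.2,0)]+[(-.008,.008,.19,t) for t in range(0,121,15)]:
    x,R=tool_for(*a);q,e=ik(x,R,q);print(a,q.round(2),np.minimum(q-LO,HI-q).min().round(2),e.round(4))
E
```

```text
PT [-0.1303  0.0062  0.0735]
q [ 0.0259 -0.4731  2.2909  0.8617  1.0263  1.7211] pos [0.4692 0.2679 0.1893] dist mm 88.61351390284223 deg 17.12960396911071 
ROW [-0.0023, 0.0772, 0.0556] [0.1036, 0.1741, -0.2149]
(-0.165, 0.008, 0.2, 0) [-0.12 -0.76  2.45  0.76  0.99  1.93] 0.13 0.0
(-0.165, 0.008, 0.2, 45) [ 0.2  -0.3   2.    0.02  1.39  2.53] 0.58 0.0
(-0.165, 0.008, 0.2, 0) [-0.12 -0.76  2.45  0.76  0.99  1.93] 0.13 0.0
(-0.008, 0.008, 0.2, 0) [-0.36 -0.34  2.19  0.88  1.05  1.61] 0.39 0.0
(-0.008, 0.008, 0.19, 0) [-0.36 -0.33  2.2   0.89  1.03  1.59] 0.38 0.0
(-0.008, 0.008, 0.19, 15) [-0.25 -0.29  2.09  0.55  1.07  1.88] 0.49 0.0
(-0.008, 0.008, 0.19, 30) [-0.14 -0.2   1.96  0.26  1.19  2.12] 0.62 0.0
(-0.008, 0.008, 0.19, 45) [-0.04 -0.08  1.83  0.03  1.35  2.29] 0.75 0.0
(-0.008, 0.008, 0.19, 60) [ 0.05  0.06  1.7  -0.14  1.53  2.39] 0.75 0.0
(-0.008, 0.008, 0.19, 75) [ 0.12  0.2   1.58 -0.29  1.72  2.45] 0.69 0.0
(-0.008, 0.008, 0.19, 90) [ 0.17  0.35  1.48 -0.42  1.91  2.47] 0.6 0.0
(-0.008, 0.008, 0.19, 105) [ 0.2   0.49  1.39 -0.56  2.1   2.45] 0.46 0.0
(-0.008, 0.008, 0.19, 120) [ 0.22  0.62  1.32 -0.71  2.26  2.41] 0.31 0.0
```

>>> {"name": "carry_out", "arguments": {
  "rows": [
    [0,0.01,0.01,0.015,0.025,-0.03,1],
    [-0.001,0.03,0.022,0.04,0.07,-0.085,1],
    [-0.0015,0.05,0.036,0.07,0.115,-0.14,1],
    [-0.002,0.068,0.05,0.09,0.155,-0.19,1],
    [-0.0023,0.0772,0.0556,0.1036,0.1741,-0.2149,1]
  ]
}}

```text
t: 5.75
tool_pos: [0.4582, 0.1792, 0.1936]
tool_rot: [-2.172, 0.873, -0.441]
contact_force: [-0.5, -0.2, -2.1]
opening: 0.0182
grip_force: 118.4
```

>>> {"name": "carry_out", "arguments": {
  "rows": [
    [0,0,0,0,0,0,1],
    [0,0,0,0,0,0,1]
  ]
}}

```text
t: 5.95
tool_pos: [0.4587, 0.1803, 0.1944]
tool_rot: [-2.173, 0.869, -0.44]
contact_force: [0.2, -0.7, -1.4]
opening: 0.0175
grip_force: 118.5
```

```bash
python3 - <<'E'
from plan import *
rel(*tool_for(-.165,.008,.2,0));rel(*tool_for(-.165,.008,.2,40))
E
```

```text
q [-0.1225 -0.7614  2.4492  0.7597  0.9886  1.9304] pos [0.4587 0.1803 0.1944] dist mm 0.9921155958252392 deg 0.09986830988993713 
ROW [-0.0005, 0.0, 0.0002] [-0.0005, 0.0032, 0.0009]
q [-0.1225 -0.7614  2.4492  0.7597  0.9886  1.9304] pos [0.4587 0.1803 0.1944] dist mm 6.897336926679184 deg 40.09266265302143 
ROW [-0.2225, -0.0095, -0.0021] [-0.0012, 0.0217, -0.0076]
```

>>> {"name": "carry_out", "arguments": {
  "rows": [
    [-0.03,-0.0012,0,0,0.003,-0.001,1],
    [-0.075,-0.003,-0.001,0,0.008,-0.002,1],
    [-0.12,-0.005,-0.001,-0.001,0.013,-0.004,1],
    [-0.165,-0.007,-0.002,-0.001,0.017,-0.006,1],
    [-0.2,-0.0085,-0.002,-0.001,0.02,-0.007,1]
  ]
}}

```text
t: 6.45
tool_pos: [0.4558, 0.1776, 0.1925]
tool_rot: [-2.742, 1.09, -0.142]
contact_force: [-0.8, -1.0, -2.3]
opening: 0.0178
grip_force: 118.3
```

>>> {"name": "carry_out", "arguments": {
  "rows": [
    [-0.0225,-0.001,0,0,0.0017,-0.0006,1],
    [-0.0225,-0.001,0,0,0.0017,-0.0006,1],
    [-0.0225,-0.001,0,0,0.0017,-0.0006,1]
  ]
}}

```text
t: 6.75
tool_pos: [0.4544, 0.1767, 0.191]
tool_rot: [-2.8, 1.114, -0.101]
contact_force: [-0.5, 0.3, -2.6]
opening: 0.0179
grip_force: 118.2
```

```bash
python3 - <<'E'
from plan import *
import cv2
from station import get_image
rel(*tool_for(-.165,.008,.2,40));rel(*tool_for(-.165,.008,.2,0))
d=get_image("scene");c=d["img"][150:420,200:400];A=cv2.resize(c,None,fx=2.2,fy=2.2,interpolation=cv2.INTER_CUBIC)
d=get_image("top");c=d["img"][150:400,220:380];B=cv2.resize(c,None,fx=2.2,fy=2.2,interpolation=cv2.INTER_CUBIC)
B=cv2.copyMakeBorder(B,0,len(A)-len(B),0,0,0);M=np.hstack([A,B]);print(M.shape,A.shape);cv2.imwrite("pics/st3.png",M)
E
```

```text
q [ 0.1758 -0.3588  2.0523  0.0747  1.3248  2.4903] pos [0.4544 0.1767 0.191 ] dist mm 0.5301224020779828 deg 0.07377050821152148 
ROW [-0.0002, 0.0003, 0.0002] [0.0009, 0.0014, -0.0005]
q [ 0.1758 -0.3588  2.0523  0.0747  1.3248  2.4903] pos [0.4544 0.1767 0.191 ] dist mm 5.765361764835371 deg 39.972526621494076 
ROW [0.2218, 0.0098, 0.0024] [0.0018, -0.0182, -0.0059]
(594, 792, 3) (594, 440, 3)
```

View pics/st3.png

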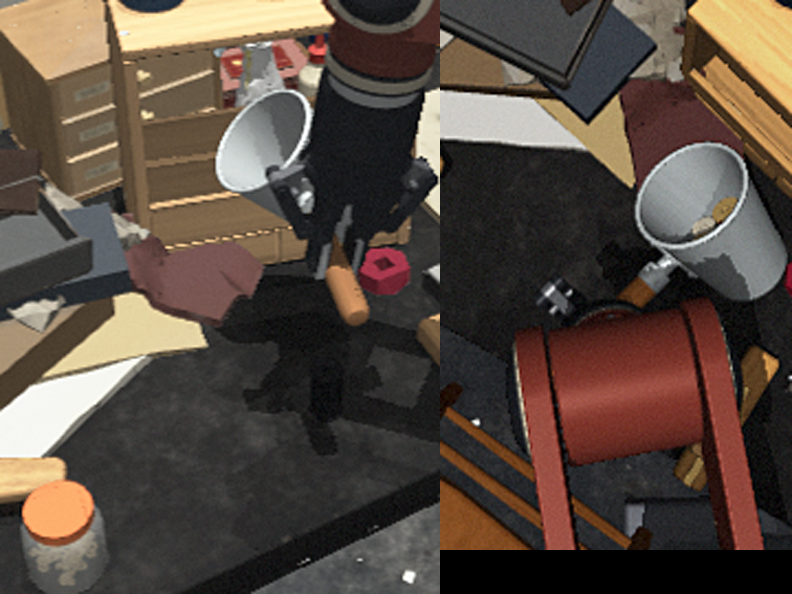

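The pot is rolled about 40° outside the organiser with the spools still in. The rim centre is at (264,142) in the scene crop and (692,195) in the top crop, and the handle end is at (353,310) in the scene crop. I'll compare these with the prediction.

```bash
python3 - <<'E'
from plan import *
px=lambda n,u,v:np.array([(u+.5)/2.2-.5+(200 if n=="scene" else 220),(v+.5)/2.2-.5+150])
O=[("scene",(0,0,.12),(264,142)),("scene",(-.193,0,.08),(353,310)),("top",(0,0,.12),(252,195)),("top",(-.075,0,.08),(216,275))]
x0,Rt=tool_for(-.165,.008,.2,40)
o=obs();x0=o["tool_pos"];Rt=Ro.from_rotvec(o["tool_rot"])
RD=Rt*RT.inv();p0=x0-RD.apply(PT)
for n,l,uv in O:print(n,l,(proj(n,p0+RD.apply(l))-px(n,*uv)).round(1))
# fit droop about world-horizontal axis & shift
def f(p):
    R=RD*Ro.from_rotvec(p[:3]);h=np.array([-.13,0,.08]);c=p0+RD.apply(h)+p[3:]
    return np.concatenate([proj(n,c+R.apply(np.array(l)-h))-px(n,*uv) for n,l,uv in O[:3]]+[p[:3]*20,p[3:]*150])
r=least_squares(f,np.zeros(6));print(np.degrees(r.x[:3]),r.x[3:],f(r.x).round(1))
E
```

```text
scene (0, 0, 0.12) [-0.3 -2. ]
scene (-0.193, 0, 0.08) [1.3 2.9]
top (0, 0, 0.12) [ 1.  -0.3]
top (-0.075, 0, 0.08) [-2.7  4. ]
[-0.286   3.0679  1.6561] [-0.0003  0.0032  0.0045] [-0.4 -0.2  0.2  0.5  0.4 -0.  -0.1  1.1  0.6 -0.1  0.5  0.7]
```

>>> {"name": "carry_out", "arguments": {
  "rows": [
    [0.03,0.0012,0,0,-0.002,-0.001,1],
    [0.075,0.003,0.001,0,-0.006,-0.002,1],
    [0.12,0.005,0.001,0.001,-0.01,-0.003,1],
    [0.165,0.007,0.002,0.001,-0.013,-0.004,1],
    [0.2,0.0085,0.002,0.0015,-0.016,-0.005,1]
  ]
}}

```text
t: 7.35
tool_pos: [0.4572, 0.1781, 0.1933]
tool_rot: [-2.232, 0.896, -0.417]
contact_force: [-0.0, 0.3, -1.9]
opening: 0.0176
grip_force: 118.4
```

>>> {"name": "carry_out", "arguments": {
  "rows": [
    [0.022,0.001,0,0,-0.002,-0.001,1],
    [0.022,0.001,0,0,-0.002,-0.001,1],
    [0.022,0.001,0,0,-0.002,-0.001,1]
  ]
}}

```text
t: 7.65
tool_pos: [0.4579, 0.1784, 0.1944]
tool_rot: [-2.175, 0.872, -0.442]
contact_force: [-0.6, -0.2, -1.9]
opening: 0.0177
grip_force: 118.4
```

```bash
python3 - <<'E'
from plan import *
rel(*tool_for(-.165,.008,.202,0));rel(*tool_for(-.006,.008,.202,0))
E
```

```text
q [-0.126  -0.7674  2.4514  0.7553  0.9919  1.9328] pos [0.4579 0.1784 0.1944] dist mm 2.039942288934916 deg 0.1683309185189056 
ROW [0.0003, -0.0009, 0.0001] [-0.0025, -0.0063, 0.0009]
q [-0.126  -0.7674  2.4514  0.7553  0.9919  1.9328] pos [0.4579 0.1784 0.1944] dist mm 158.18531959185285 deg 0.1683309185189056 
ROW [0.0003, -0.0009, 0.0001] [0.527, 0.0163, 0.0078]
```

>>> {"name": "carry_out", "arguments": {
  "rows": [
    [0,0,0,0.02,-0.005,0.001,1],
    [0,0,0,0.07,-0.003,0.002,1],
    [0,0,0,0.13,0,0.003,1],
    [0,0,0,0.19,0.002,0.004,1],
    [0,0,0,0.25,0.004,0.004,1]
  ]
}}

```text
t: 8.15
tool_pos: [0.513, 0.1259, 0.1968]
tool_rot: [-2.175, 0.869, -0.442]
contact_force: [-0.1, 0.2, -1.6]
opening: 0.0178
grip_force: 118.5
```

>>> {"name": "carry_out", "arguments": {
  "rows": [
    [0,0,0,0.07,0.003,0.001,1],
    [0,0,0,0.14,0.006,0.002,1],
    [0,0,0,0.21,0.009,0.003,1],
    [0,0,0,0.26,0.012,0.004,1],
    [0,0,0,0.277,0.012,0.004,1]
  ]
}}

```text
t: 8.65
tool_pos: [0.5716, 0.0657, 0.1964]
tool_rot: [-2.175, 0.871, -0.442]
contact_force: [0.3, 0.2, -2.0]
opening: 0.0176
grip_force: 118.5
```

```bash
python3 - <<'E'
from plan import *
from station import get_obs
print(get_obs()["contact_force"])
rel(*tool_for(-.006,.008,.193,0))
for t in(30,60,90,115):rel(*tool_for(-.006,.008,.193,t))
E
```

```text
[ 0.2716  0.2449 -1.9903]
q [-0.3559 -0.3364  2.1822  0.8797  1.0473  1.6121] pos [0.5716 0.0657 0.1964] dist mm 10.15061241131211 deg 0.16091704960729353 
ROW [0.0001, -0.0008, 0.0004] [-0.0078, 0.0274, 0.0182]
q [-0.3559 -0.3364  2.1822  0.8797  1.0473  1.6121] pos [0.5716 0.0657 0.1964] dist mm 13.416120092124011 deg 29.98133028730579 
ROW [-0.1664, -0.0079, -0.0015] [-0.0084, 0.0419, 0.013]
q [-0.3559 -0.3364  2.1822  0.8797  1.0473  1.6121] pos [0.5716 0.0657 0.1964] dist mm 15.804178190967907 deg 59.981107295412535 
ROW [-0.3329, -0.015, -0.0035] [-0.0087, 0.0519, 0.0013]
q [-0.3559 -0.3364  2.1822  0.8797  1.0473  1.6121] pos [0.5716 0.0657 0.1964] dist mm 17.137001173224377 deg 89.98102571115999 
ROW [-0.4994, -0.0221, -0.0054] [-0.0086, 0.0547, -0.0139]
q [-0.3559 -0.3364  2.1822  0.8797  1.0473  1.6121] pos [0.5716 0.0657 0.1964] dist mm 17.3700484899155 deg 114.98098527133838 
ROW [-0.6381, -0.0279, -0.0071] [-0.0083, 0.051, -0.0262]
```

>>> {"name": "carry_out", "arguments": {
  "rows": [
    [0,0,0,-0.008,0.027,0.018,1],
    [-0.03,-0.002,0,-0.008,0.03,0.017,1],
    [-0.075,-0.004,-0.001,-0.008,0.034,0.016,1],
    [-0.12,-0.006,-0.001,-0.008,0.038,0.0145,1],
    [-0.1664,-0.0079,-0.0015,-0.0084,0.0419,0.013,1]
  ]
}}

```text
t: 9.15
tool_pos: [0.5637, 0.0648, 0.1839]
tool_rot: [-2.651, 1.056, -0.197]
contact_force: [0.7, -0.1, -2.9]
opening: 0.0179
grip_force: 118.3
```

```bash
python3 - <<'E'
from plan import *
from station import get_obs
print(get_obs()["contact_force"])
for t in(30,60,90):rel(*tool_for(-.006,.008,.193,t))
E
```

```text
[ 0.7431 -0.0836 -2.9359]
q [-0.135  -0.2068  1.9612  0.2564  1.1941  2.1223] pos [0.5637 0.0648 0.1839] dist mm 3.089368690439602 deg 0.27767929177765854 
ROW [0.0015, 0.0001, 0.0003] [0.0101, -0.0022, -0.0004]
q [-0.135  -0.2068  1.9612  0.2564  1.1941  2.1223] pos [0.5637 0.0648 0.1839] dist mm 4.95180751340362 deg 29.72706380167018 
ROW [-0.165, -0.007, -0.0014] [0.0095, 0.0123, -0.0055]
q [-0.135  -0.2068  1.9612  0.2564  1.1941  2.1223] pos [0.5637 0.0648 0.1839] dist mm 8.9013348727996 deg 59.727040916522036 
ROW [-0.3315, -0.0141, -0.0031] [0.0092, 0.0224, -0.0172]
```

>>> {"name": "carry_out", "arguments": {
  "rows": [
    [-0.03,-0.001,0,0.002,0.003,-0.001,1],
    [-0.065,-0.003,-0.001,0.003,0.005,-0.002,1],
    [-0.1,-0.004,-0.001,0.005,0.008,-0.003,1],
    [-0.135,-0.006,-0.001,0.005,0.01,-0.0045,1],
    [-0.165,-0.007,-0.0014,0.005,0.0123,-0.0055,1]
  ]
}}

```text
t: 9.65
tool_pos: [0.5624, 0.0619, 0.184]
tool_rot: [2.743, -1.086, -0.112]
contact_force: [0.4, -0.5, -3.2]
opening: 0.0177
grip_force: 118.1
```

```bash
python3 - <<'E'
from plan import *
import cv2
from station import get_image,get_obs
print(get_obs()["contact_force"])
for t in(60,80,100,115):rel(*tool_for(-.006,.008,.192,t))
d=get_image("scene");c=d["img"][110:300,220:420];A=cv2.resize(c,None,fx=3,fy=3,interpolation=cv2.INTER_CUBIC);cv2.imwrite("pics/s4.png",A)
E
```

```text
[ 0.4209 -0.5458 -3.2441]
q [ 0.048   0.0553  1.7002 -0.1413  1.5344  2.3886] pos [0.5624 0.0619 0.184 ] dist mm 2.088552896654018 deg 0.20485770002699039 
ROW [-0.0008, 0.0003, 0.0007] [0.0057, 0.0031, 0.0025]
q [ 0.048   0.0553  1.7002 -0.1413  1.5344  2.3886] pos [0.5624 0.0619 0.184 ] dist mm 4.236878436003471 deg 20.14006519800594 
ROW [-0.1118, -0.0045, -0.0003] [0.0053, 0.0131, -0.0001]
q [ 0.048   0.0553  1.7002 -0.1413  1.5344  2.3886] pos [0.5624 0.0619 0.184 ] dist mm 6.883991261098101 deg 40.139781041191775 
ROW [-0.2228, -0.0093, -0.0014] [0.0049, 0.0216, -0.006]
q [ 0.048   0.0553  1.7002 -0.1413  1.5344  2.3886] pos [0.5624 0.0619 0.184 ] dist mm 8.820089494519781 deg 55.13970034908057 
ROW [-0.306, -0.013, -0.0023] [0.0048, 0.0264, -0.0121]
```

View pics/s4.png

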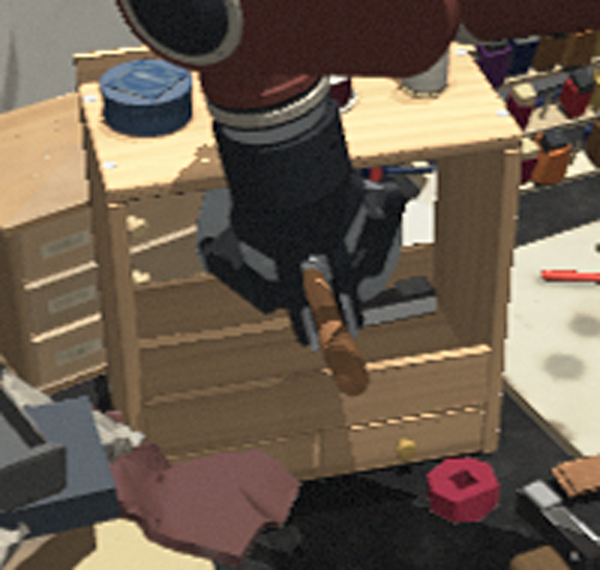

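The pot is inside, hidden behind the gripper. The handle end shows at (350,375) in the crop and nothing on the shelf has moved. I'll tip further.

>>> {"name": "carry_out", "arguments": {
  "rows": [
    [-0.02,-0.001,0,0.001,0.003,0,1],
    [-0.045,-0.002,0,0.002,0.006,0,1],
    [-0.07,-0.003,0,0.003,0.009,0,1],
    [-0.09,-0.004,0,0.003,0.011,0,1],
    [-0.1118,-0.0045,-0.0003,0.003,0.0131,-0.0001,1]
  ]
}}

```text
t: 10.2
tool_pos: [0.5602, 0.0579, 0.1844]
tool_rot: [2.434, -0.965, -0.293]
contact_force: [-0.3, -0.5, -2.6]
opening: 0.018
grip_force: 118.1
```

```bash
python3 - <<'E'
from plan import *
from station import get_obs
print(get_obs()["contact_force"])
l=L[-1];Rt=Ro.from_rotvec(l[2]);RD=Rt*RT.inv();p0=np.array(l[1])-RD.apply(PT)
print("handle end pred",proj("scene",p0+RD.apply([-.193,0,.08])),"seen",220+350.5/3-.5,110+375.5/3-.5)
for t in(80,95,105,115):rel(*tool_for(-.008,.008,.192,t))
E
```

```text
[-0.3424 -0.5459 -2.5562]
handle end pred [336.8184 238.2037] seen 336.3333333333333 234.66666666666669
q [ 0.1304  0.2505  1.5443 -0.3347  1.7885  2.4571] pos [0.5602 0.0579 0.1844] dist mm 1.7661976882777006 deg 0.18980121279458356 
ROW [-0.001, 0.0004, 0.0] [-0.0053, -0.0012, -0.0023]
q [ 0.1304  0.2505  1.5443 -0.3347  1.7885  2.4571] pos [0.5602 0.0579 0.1844] dist mm 2.803485642927522 deg 15.172323503019793 
ROW [-0.0842, -0.0031, -0.0008] [-0.0056, 0.0064, -0.0039]
q [ 0.1304  0.2505  1.5443 -0.3347  1.7885  2.4571] pos [0.5602 0.0579 0.1844] dist mm 4.171055671804399 deg 25.172238880352825 
ROW [-0.1397, -0.0055, -0.0013] [-0.0058, 0.0111, -0.0061]
q [ 0.1304  0.2505  1.5443 -0.3347  1.7885  2.4571] pos [0.5602 0.0579 0.1844] dist mm 5.632288993087533 deg 35.17220190529984 
ROW [-0.1952, -0.0078, -0.0018] [-0.0059, 0.0153, -0.009]
```

>>> {"name": "carry_out", "arguments": {
  "rows": [
    [-0.017,-0.0006,0,0,0.001,-0.001,1],
    [-0.034,-0.0012,0,0,0.002,-0.002,1],
    [-0.051,-0.002,-0.0004,0,0.004,-0.002,1],
    [-0.068,-0.0025,-0.0006,0,0.005,-0.003,1],
    [-0.0842,-0.0031,-0.0008,0,0.0064,-0.0039,1]
  ]
}}

```text
t: 10.7
tool_pos: [0.5596, 0.0571, 0.1861]
tool_rot: [2.196, -0.867, -0.407]
contact_force: [-0.5, 1.0, -2.1]
opening: 0.0179
grip_force: 118.1
```

>>> {"name": "carry_out", "arguments": {
  "rows": [
    [-0.011,-0.0005,0,0,0.001,0,1],
    [-0.022,-0.001,0,0,0.002,-0.001,1],
    [-0.033,-0.0015,-0.0003,0,0.003,-0.001,1],
    [-0.044,-0.002,-0.0004,0,0.004,-0.002,1],
    [-0.0555,-0.0024,-0.0005,0,0.0047,-0.0022,1]
  ]
}}

```text
t: 11.2
tool_pos: [0.5597, 0.0559, 0.1886]
tool_rot: [2.032, -0.806, -0.473]
contact_force: [0.0, 0.5, -1.5]
opening: 0.0172
grip_force: 118.2
```

```bash
python3 - <<'E'
from plan import *
from station import get_obs
o=get_obs();print(o["contact_force"],o["wrist_torque"])
for t in(105,113,118):rel(*tool_for(-.008,.008,.192,t))
E
```

```text
[ 0.0234  0.4677 -1.4683] [ 0.6566 -0.3914 -0.0372]
q [ 0.1978  0.4916  1.3813 -0.5658  2.1001  2.4514] pos [0.5597 0.0559 0.1886] dist mm 2.774544737806502 deg 0.20080607561571526 
ROW [0.0007, 0.0002, -0.0009] [-0.0087, -0.0025, 0.0019]
q [ 0.1978  0.4916  1.3813 -0.5658  2.1001  2.4514] pos [0.5597 0.0559 0.1886] dist mm 2.7219194709498455 deg 7.877645398485615 
ROW [-0.0437, -0.0016, -0.0013] [-0.0088, 0.0016, 0.0013]
q [ 0.1978  0.4916  1.3813 -0.5658  2.1001  2.4514] pos [0.5597 0.0559 0.1886] dist mm 2.9517342487048133 deg 12.877028557946076 
ROW [-0.0715, -0.0028, -0.0016] [-0.0089, 0.0041, 0.0006]
```

>>> {"name": "carry_out", "arguments": {
  "rows": [
    [-0.015,-0.0006,0,-0.003,0,0,1],
    [-0.03,-0.001,-0.0005,-0.005,0.001,0.001,1],
    [-0.0437,-0.0016,-0.0013,-0.007,0.0016,0.0013,1],
    [-0.0437,-0.0016,-0.0013,-0.007,0.0016,0.0013,1],
    [-0.0437,-0.0016,-0.0013,-0.007,0.0016,0.0013,1]
  ]
}}

```text
t: 11.7
tool_pos: [0.5577, 0.057, 0.1884]
tool_rot: [1.908, -0.752, -0.522]
contact_force: [0.3, -0.2, -1.4]
opening: 0.0178
grip_force: 118.4
```

>>> {"name": "carry_out", "arguments": {
  "rows": [
    [-0.014,-0.0006,0,0,0.001,0,1],
    [-0.0278,-0.0012,-0.0003,0,0.0025,-0.0007,1],
    [-0.0278,-0.0012,-0.0003,0,0.0025,-0.0007,1],
    [-0.0278,-0.0012,-0.0003,0,0.0025,-0.0007,1],
    [-0.0278,-0.0012,-0.0003,0,0.0025,-0.0007,1]
  ]
}}

```text
t: 12.2
tool_pos: [0.5577, 0.0568, 0.1896]
tool_rot: [1.828, -0.72, -0.55]
contact_force: [-0.4, -0.4, -0.6]
opening: 0.0178
grip_force: 118.3
```

>>> {"name": "carry_out", "arguments": {
  "rows": [
    [0,0,0,0,0,0,1],
    [0,0,0,0,0,0,1],
    [0,0,0,0,0,0,1],
    [0,0,0,0,0,0,1],
    [0,0,0,0,0,0,1]
  ]
}}

```text
t: 12.7
tool_pos: [0.5576, 0.0568, 0.1895]
tool_rot: [1.828, -0.72, -0.55]
contact_force: [-0.4, -0.6, -1.5]
opening: 0.0176
grip_force: 118.3
```

```bash
python3 - <<'E'
from plan import *
import cv2
from station import get_image,get_obs
o=get_obs();print(o["contact_force"],o["wrist_torque"],o["t"])
for t in(118,90,60):rel(*tool_for(-.008,.008,.192,t))
A=cv2.resize(get_image("scene")["img"][110:290,220:420],None,fx=2,fy=2,interpolation=cv2.INTER_CUBIC)
B=cv2.resize(get_image("top")["img"][110:290,310:500],None,fx=2,fy=2,interpolation=cv2.INTER_CUBIC)
M=np.hstack([A,B]);print(M.shape);cv2.imwrite("pics/s5.png",M)
E
```

```text
[-0.4494 -0.5937 -1.526 ] [ 0.6463 -0.3977 -0.0028] 12.7
q [ 0.219   0.5999  1.3292 -0.6927  2.2412  2.4115] pos [0.5576 0.0568 0.1895] dist mm 0.5347772949891322 deg 0.11576298318519203 
ROW [-0.0006, 0.0, 0.0] [-0.0017, 0.0003, 0.0001]
q [ 0.219   0.5999  1.3292 -0.6927  2.2412  2.4115] pos [0.5576 0.0568 0.1895] dist mm 4.223910232662296 deg 27.884487443454645 
ROW [0.1548, 0.0066, 0.0016] [-0.0011, -0.0139, -0.0022]
q [ 0.219   0.5999  1.3292 -0.6927  2.2412  2.4115] pos [0.5576 0.0568 0.1895] dist mm 8.548725456134672 deg 57.88448688476828 
ROW [0.3213, 0.0136, 0.0033] [-0.0005, -0.0259, -0.0118]
(360, 780, 3)
```

View pics/s5.png

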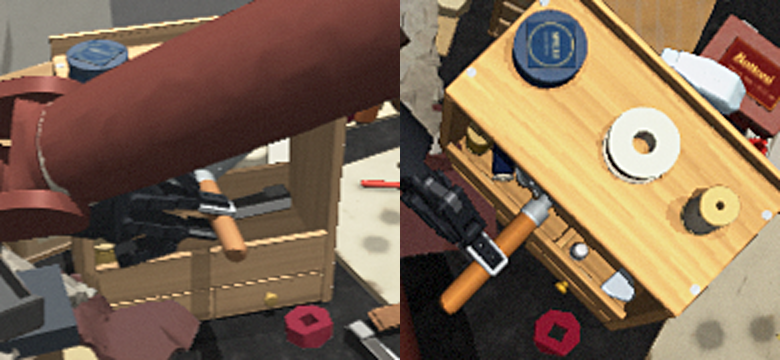

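Two spools show in the bay at the left in the top crop, near (478,140) and (500,160), and the measured weight has dropped. I'll roll back and check afterwards.

>>> {"name": "carry_out", "arguments": {
  "rows": [
    [0.025,0.001,0,0,-0.002,0,1],
    [0.06,0.0025,0.0006,0,-0.005,0,1],
    [0.1,0.004,0.001,0,-0.009,-0.001,1],
    [0.13,0.0055,0.0013,0,-0.012,-0.0016,1],
    [0.1548,0.0066,0.0016,-0.0011,-0.0139,-0.0022,1]
  ]
}}

```text
t: 13.3
tool_pos: [0.559, 0.0587, 0.1868]
tool_rot: [2.278, -0.902, -0.367]
contact_force: [0.1, -0.0, -0.7]
opening: 0.018
grip_force: 118.3
```

```bash
python3 - <<'E'
from plan import *
for t in(55,20):rel(*tool_for(-.008,.008,.193,t))
E
```

```text
q [ 0.165   0.3453  1.475  -0.4236  1.9151  2.4688] pos [0.559  0.0587 0.1868] dist mm 5.143041615633921 deg 34.73390747750378 
ROW [0.1928, 0.0078, 0.0017] [0.0, -0.0168, -0.0035]
q [ 0.165   0.3453  1.475  -0.4236  1.9151  2.4688] pos [0.559  0.0587 0.1868] dist mm 9.9977255102831 deg 69.73386550137035 
ROW [0.3871, 0.016, 0.0038] [0.0007, -0.0288, -0.0167]
```

>>> {"name": "carry_out", "arguments": {
  "rows": [
    [0.035,0.0014,0,0,-0.003,0,1],
    [0.075,0.003,0.0006,0,-0.006,-0.001,1],
    [0.115,0.005,0.001,0,-0.01,-0.0017,1],
    [0.155,0.006,0.0013,0,-0.0135,-0.0025,1],
    [0.1928,0.0078,0.0017,0,-0.0168,-0.0035,1]
  ]
}}

```text
t: 13.8
tool_pos: [0.5618, 0.0619, 0.1841]
tool_rot: [2.814, -1.119, -0.06]
contact_force: [-0.5, -0.8, -1.8]
opening: 0.0177
grip_force: 118.2
```

```bash
python3 - <<'E'
from plan import *
for t in(30,20,0):rel(*tool_for(-.008,.008,.194,t))
E
```

```text
q [ 0.0218  0.0054  1.7444 -0.0887  1.4727  2.3617] pos [0.5618 0.0619 0.1841] dist mm 4.3087700910987365 deg 24.995106155885516 
ROW [0.1387, 0.006, 0.0014] [0.0011, -0.0132, -0.0056]
q [ 0.0218  0.0054  1.7444 -0.0887  1.4727  2.3617] pos [0.5618 0.0619 0.1841] dist mm 5.863995204378506 deg 34.99510460640164 
ROW [0.1942, 0.0083, 0.002] [0.0014, -0.0178, -0.0079]
q [ 0.0218  0.0054  1.7444 -0.0887  1.4727  2.3617] pos [0.5618 0.0619 0.1841] dist mm 8.879461673291656 deg 54.99510315948204 
ROW [0.3052, 0.013, 0.0031] [0.0018, -0.0257, -0.0146]
```

>>> {"name": "carry_out", "arguments": {
  "rows": [
    [0.035,0.0015,0,0,-0.003,-0.0013,1],
    [0.075,0.003,0.0007,0,-0.007,-0.003,1],
    [0.115,0.005,0.001,0.001,-0.0105,-0.0045,1],
    [0.155,0.0065,0.0015,0.001,-0.0142,-0.006,1],
    [0.1942,0.0083,0.002,0.0014,-0.0178,-0.0079,1]
  ]
}}

```text
t: 14.3
tool_pos: [0.5655, 0.0655, 0.1855]
tool_rot: [-2.492, 0.995, -0.287]
contact_force: [-1.1, 0.0, -1.9]
opening: 0.0178
grip_force: 118.4
```

```bash
python3 - <<'E'
from plan import *
rel(*tool_for(-.008,.008,.2,0))
E
```

```text
q [-0.2104 -0.2712  2.0452  0.4455  1.1123  1.972 ] pos [0.5655 0.0655 0.1855] dist mm 8.5727126814303 deg 20.050024538811122 
ROW [0.1113, 0.0048, 0.0012] [0.0018, -0.0213, -0.0189]
```

>>> {"name": "carry_out", "arguments": {
  "rows": [
    [0.03,0.001,0,0,-0.006,-0.005,1],
    [0.06,0.0025,0.0006,0.001,-0.012,-0.01,1],
    [0.09,0.004,0.001,0.0015,-0.017,-0.015,1],
    [0.1113,0.0048,0.0012,0.0018,-0.0213,-0.0189,1],
    [0.1113,0.0048,0.0012,0.0018,-0.0213,-0.0189,1]
  ]
}}

```text
t: 14.8
tool_pos: [0.5663, 0.0672, 0.1905]
tool_rot: [-2.178, 0.876, -0.432]
contact_force: [-0.1, -0.7, -1.9]
opening: 0.018
grip_force: 118.4
```

```bash
python3 - <<'E'
from plan import *
rel(*tool_for(-.17,.008,.202,0))
E
```

```text
q [-0.3557 -0.3411  2.1937  0.8757  1.048   1.6148] pos [0.5663 0.0672 0.1905] dist mm 161.29110127082333 deg 0.4707775487900129 
ROW [0.0021, 0.0008, -0.0013] [-0.5363, -0.0357, -0.0126]
```

>>> {"name": "carry_out", "arguments": {
  "rows": [
    [0,0,0,-0.01,-0.012,-0.011,1],
    [0.002,0.0008,-0.001,-0.06,-0.016,-0.012,1],
    [0.002,0.0008,-0.001,-0.13,-0.02,-0.012,1],
    [0.002,0.0008,-0.001,-0.2,-0.022,-0.012,1],
    [0.002,0.0008,-0.001,-0.27,-0.024,-0.012,1]
  ]
}}

```text
t: 15.3
tool_pos: [0.5116, 0.1271, 0.199]
tool_rot: [-2.174, 0.867, -0.443]
contact_force: [0.4, 0.2, -1.2]
opening: 0.018
grip_force: 118.5
```

>>> {"name": "carry_out", "arguments": {
  "rows": [
    [0,0,0,-0.07,-0.003,0,1],
    [0,0,0,-0.14,-0.006,0,1],
    [0,0,0,-0.2,-0.009,0,1],
    [0,0,0,-0.25,-0.011,0,1],
    [0,0,0,-0.266,-0.011,0,1]
  ]
}}

```text
t: 15.8
tool_pos: [0.4559, 0.1853, 0.1981]
tool_rot: [-2.174, 0.864, -0.443]
contact_force: [0.6, 0.2, -0.7]
opening: 0.0181
grip_force: 118.5
```

```bash
python3 - <<'E'
from plan import *
from station import get_obs
import cv2
print(get_obs()["contact_force"])
rel(*tool_for(0,0,.18,0,frame=[.5803,.2005,-.49]))
x,R=tool_for(0,0,.085,0,frame=[.5803,.2005,-.49]);print(x)
from station import get_image
B=cv2.resize(get_image("top")["img"][120:370,210:460],None,fx=2.2,fy=2.2,interpolation=cv2.INTER_CUBIC);cv2.imwrite("pics/t6.png",B)
E
```

```text
[ 0.5813  0.1532 -0.6991]
q [-0.1073 -0.7769  2.4512  0.7492  0.9867  1.949 ] pos [0.4559 0.1853 0.1981] dist mm 86.4828116352459 deg 17.561275844300656 
ROW [0.0031, -0.0737, -0.0639] [-0.1655, -0.093, 0.2169]
[0.4682 0.2673 0.0785]
```

>>> {"name": "carry_out", "arguments": {
  "rows": [
    [0,-0.01,-0.009,-0.02,-0.01,0.02,1],
    [0.001,-0.03,-0.025,-0.06,-0.03,0.08,1],
    [0.002,-0.05,-0.043,-0.11,-0.06,0.14,1],
    [0.003,-0.07,-0.06,-0.15,-0.085,0.2,1],
    [0.0031,-0.0737,-0.0639,-0.1655,-0.093,0.2169,1]
  ]
}}

```text
t: 16.35
tool_pos: [0.4701, 0.2664, 0.1718]
tool_rot: [-2.259, 0.523, -0.281]
contact_force: [-0.2, 0.2, -0.5]
opening: 0.0178
grip_force: 118.5
```

>>> {"name": "carry_out", "arguments": {
  "rows": [
    [0,0,0,0,0,0,1],
    [0,0,0,0,0,0,1]
  ]
}}

```text
t: 16.55
tool_pos: [0.4693, 0.2655, 0.1726]
tool_rot: [-2.258, 0.525, -0.284]
contact_force: [0.2, -0.3, -1.5]
opening: 0.0177
grip_force: 118.5
```

```bash
python3 - <<'E'
from plan import *
from station import get_obs,get_image
import cv2
print(get_obs()["contact_force"])
F=[.5803,.2005,-.49]
rel(*tool_for(0,0,.18,0,frame=F));rel(*tool_for(0,0,.1,0,frame=F));rel(*tool_for(0,0,.083,0,frame=F))
A=cv2.resize(get_image("scene")["img"][130:385,220:420],None,fx=2.2,fy=2.2,interpolation=cv2.INTER_CUBIC)
B=cv2.resize(get_image("top")["img"][150:340,210:370],None,fx=2.2,fy=2.2,interpolation=cv2.INTER_CUBIC)
B=cv2.copyMakeBorder(B,0,len(A)-len(B),0,0,0);M=np.hstack([A,B]);print(M.shape);cv2.imwrite("pics/s7.png",M)
# yellow pixels inside the pot's interior, now against before
T0=cv2.imread("pics/top0.png");T1=get_image("top")["img"]
def cnt(im,c):
    m=np.zeros(im.shape[:2],np.uint8);cv2.circle(m,tuple(int(round(v)) for v in c),20,255,-1);h=cv2.cvtColor(im,cv2.COLOR_BGR2HSV)[m>0];return ((h[:,1]>90)&(h[:,2]>120)).sum(),len(h)
o=get_obs();Rt=Ro.from_rotvec(o["tool_rot"]);RD=Rt*RT.inv();p0=o["tool_pos"]-RD.apply(PT);c=proj("top",p0+RD.apply([0,0,.1]))
print(cnt(T0,(285,237)),c,cnt(T1,c))
E
```

```text
[ 0.1575 -0.2529 -1.5436]
q [ 0.0247 -0.4597  2.3116  0.8755  0.9913  1.6622] pos [0.4693 0.2655 0.1726] dist mm 2.2882457699400605 deg 0.22797077951854397 
ROW [0.0001, -0.0006, -0.0011] [-0.0058, -0.005, 0.0005]
q [ 0.0247 -0.4597  2.3116  0.8755  0.9913  1.6622] pos [0.4693 0.2655 0.1726] dist mm 79.08115062759875 deg 0.22797077951854397 
ROW [0.0001, -0.0006, -0.0011] [-0.0157, 0.1935, 0.1783]
q [ 0.0247 -0.4597  2.3116  0.8755  0.9913  1.6622] pos [0.4693 0.2655 0.1726] dist mm 96.07629391119197 deg 0.22797077951854397 
ROW [0.0001, -0.0006, -0.0011] [-0.0178, 0.2357, 0.2161]
(561, 792, 3)
(np.int64(265), 1257) [281.0024 230.4074] (np.int64(0), 1257)
```

>>> {"name": "carry_out", "arguments": {
  "rows": [
    [0,0,0,0,0.02,0.019,1],
    [0,0,0,-0.004,0.07,0.065,1],
    [0,0,0,-0.008,0.12,0.11,1],
    [0,0,0,-0.012,0.16,0.147,1],
    [0,0,0,-0.0157,0.18,0.165,1]
  ]
}}

```text
t: 17.2
tool_pos: [0.4665, 0.2672, 0.0966]
tool_rot: [-2.258, 0.526, -0.281]
contact_force: [-0.3, -0.5, -1.3]
opening: 0.0176
grip_force: 118.5
```

>>> {"name": "carry_out", "arguments": {
  "rows": [
    [0,0,0,0,0.007,0.007,1],
    [0,0,0,0,0.013,0.013,1],
    [0,0,0,0,0.013,0.013,1]
  ]
}}

```text
t: 17.5
tool_pos: [0.4685, 0.2677, 0.094]
tool_rot: [-2.257, 0.523, -0.285]
contact_force: [-0.5, 0.7, -2.3]
opening: 0.0177
grip_force: 118.5
```

```bash
python3 - <<'E'
from plan import *
from station import get_obs
o=get_obs();print(o["contact_force"],o["wrist_torque"])
F=[.5803,.2005,-.49]
rel(*tool_for(0,0,.09,0,frame=F));rel(*tool_for(0,0,.08,0,frame=F))
E
```

```text
[-0.4553  0.6548 -2.2866] [-0.3986  0.3775  0.0496]
q [ 0.0302 -0.306   2.3524  0.9932  0.8714  1.4696] pos [0.4685 0.2677 0.094 ] dist mm 10.50292467805626 deg 0.18530619303192267 
ROW [-0.0002, -0.0006, -0.0008] [-0.0016, 0.0271, 0.0221]
q [ 0.0302 -0.306   2.3524  0.9932  0.8714  1.4696] pos [0.4685 0.2677 0.094 ] dist mm 20.496940790761183 deg 0.18530619303192267 
ROW [-0.0002, -0.0006, -0.0008] [-0.0029, 0.052, 0.0443]
```

>>> {"name": "carry_out", "arguments": {
  "rows": [
    [0,0,0,0,0.006,0.005,1],
    [0,0,0,0,0.012,0.01,1],
    [0,0,0,0,0.018,0.016,1],
    [0,0,0,0,0.024,0.021,1],
    [0,0,0,0,0.027,0.024,1]
  ]
}}

```text
t: 18.0
tool_pos: [0.4682, 0.2675, 0.0822]
tool_rot: [-2.257, 0.524, -0.283]
contact_force: [0.1, -0.4, -2.0]
opening: 0.0177
grip_force: 118.5
```

>>> {"name": "carry_out", "arguments": {
  "rows": [
    [0,0,0,0,0.003,0.003,1],
    [0,0,0,0,0.006,0.006,1],
    [0,0,0,0,0.009,0.008,1]
  ]
}}

```text
t: 18.3
tool_pos: [0.4685, 0.2674, 0.0789]
tool_rot: [-2.257, 0.523, -0.283]
contact_force: [0.3, -0.2, -1.3]
opening: 0.0176
grip_force: 118.5
```

>>> {"name": "carry_out", "arguments": {
  "rows": [
    [0,0,0,0,0.0025,0.0022,1],
    [0,0,0,0,0.005,0.0045,1],
    [0,0,0,0,0.0075,0.0067,1]
  ]
}}

```text
t: 18.6
tool_pos: [0.4686, 0.2674, 0.0759]
tool_rot: [-2.257, 0.524, -0.284]
contact_force: [0.1, 0.1, -1.5]
opening: 0.018
grip_force: 118.5
```

>>> {"name": "carry_out", "arguments": {
  "rows": [
    [0,0,0,0,0.0025,0.0022,1],
    [0,0,0,0,0.005,0.0045,1],
    [0,0,0,0,0.005,0.0045,1]
  ]
}}

```text
t: 18.9
tool_pos: [0.4685, 0.2673, 0.0737]
tool_rot: [-2.257, 0.524, -0.283]
contact_force: [-0.3, 0.5, -1.4]
opening: 0.0182
grip_force: 118.5
```

```bash
python3 - <<'E'
from station import *
o=get_obs();print(o["contact_force"],o["wrist_torque"],o["tool_pos"])
E
```

```text
[-0.32631938  0.45480884 -1.44992345] [-0.43109717  0.41559878 -0.02955511] [0.46854423 0.26732224 0.07374403]
```

>>> {"name": "carry_out", "arguments": {
  "rows": [
    [0,0,0,0,0.0025,0.0022,1],
    [0,0,0,0,0.005,0.0045,1],
    [0,0,0,0,0.005,0.0045,1]
  ]
}}

```text
t: 19.2
tool_pos: [0.4686, 0.2673, 0.0718]
tool_rot: [-2.257, 0.524, -0.283]
contact_force: [1.0, 0.6, -1.5]
opening: 0.0179
grip_force: 118.5
```

>>> {"name": "carry_out", "arguments": {
  "rows": [
    [0,0,0,0,0.0025,0.0022,1],
    [0,0,0,0,0.0025,0.0022,1]
  ]
}}

```text
t: 19.4
tool_pos: [0.469, 0.2674, 0.0713]
tool_rot: [-2.257, 0.523, -0.284]
contact_force: [0.2, 0.2, 0.5]
opening: 0.018
grip_force: 118.4
```

>>> {"name": "carry_out", "arguments": {
  "rows": [
    [0,0,0,0,0.0025,0.0022,1],
    [0,0,0,0,0.0025,0.0022,1]
  ]
}}

```text
t: 19.6
tool_pos: [0.4693, 0.2674, 0.0706]
tool_rot: [-2.257, 0.523, -0.285]
contact_force: [-1.2, 1.0, 2.3]
opening: 0.0185
grip_force: 118.6
```

>>> {"name": "carry_out", "arguments": {
  "rows": [
    [0,0,0,0,0,0,1],
    [0,0,0,0,0,0,1],
    [0,0,0,0,0,0,0.3]
  ],
  "force": 20
}}

```text
t: 19.9
tool_pos: [0.4689, 0.2671, 0.0699]
tool_rot: [-2.258, 0.524, -0.284]
contact_force: [0.3, 0.5, 0.7]
opening: 0.0292
grip_force: 0.0
```

>>> {"name": "carry_out", "arguments": {
  "rows": [
    [0,0,0,0,0,0,0],
    [0,0,0,0,0,0,-0.4],
    [0,0,0,0,0,0,-1],
    [0,0,0,0,0,0,-1],
    [0,0,0,0,0,0,-1]
  ]
}}

```text
t: 20.4
tool_pos: [0.4687, 0.2672, 0.0698]
tool_rot: [-2.257, 0.524, -0.283]
contact_force: [-0.8, -0.1, -0.1]
opening: 0.0852
grip_force: 0.0
```

>>> {"name": "carry_out", "arguments": {
  "rows": [
    [0,0,0,0,0,-0.04,-1],
    [0,0,0,0,0,-0.12,-1],
    [0,0,0,0,0,-0.24,-1],
    [0,0,0,0,0,-0.36,-1],
    [0,0,0,0,0,-0.45,-1]
  ]
}}

```text
t: 20.9
tool_pos: [0.4198, 0.1783, 0.1613]
tool_rot: [-2.258, 0.523, -0.285]
contact_force: [1.4, -0.9, 1.0]
opening: 0.0851
grip_force: 0.0
```

```bash
python3 - <<'E'
from plan import *
from station import get_obs,get_image
import cv2
print(get_obs()["contact_force"])
S=get_image("scene")["img"];Tt=get_image("top")["img"]
A=cv2.resize(S[150:390,230:400],None,fx=2.5,fy=2.5,interpolation=cv2.INTER_CUBIC)
B=cv2.resize(Tt[130:330,230:380],None,fx=2.4,fy=2.4,interpolation=cv2.INTER_CUBIC)
B=cv2.copyMakeBorder(B,0,len(A)-len(B),0,0,0);M=np.hstack([A,B]);print(M.shape,A.shape);cv2.imwrite("pics/fin.png",M[:, :800])
E
```

```text
[ 1.4008 -0.9469  1.0317]
(600, 785, 3) (600, 425, 3)
```

View pics/fin.png

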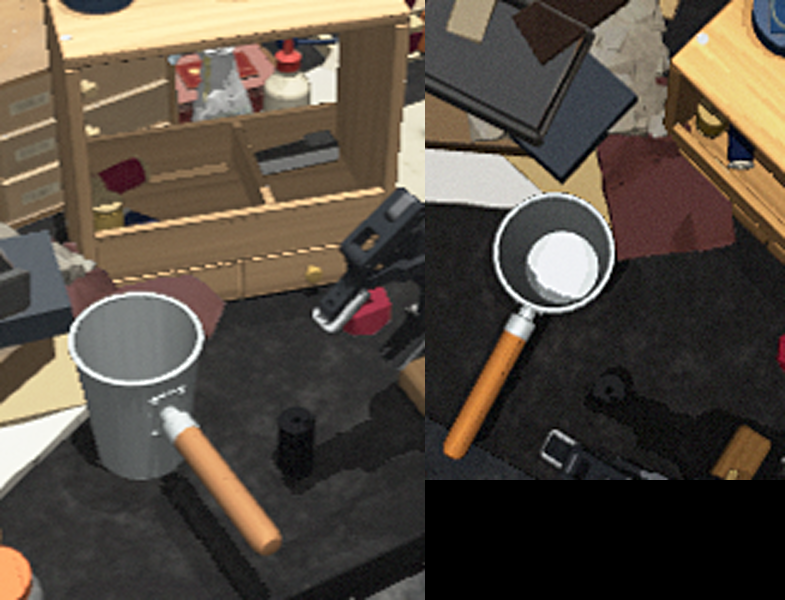

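The pot stands upright and empty. In the scene crop, the bay holds a dark red spool at (122,175), a yellow-ended one at (107,212) and a blue one at (140,217). I'll check that their positions fall inside the bay.

```bash
python3 - <<'E'
from plan import *
c=C["scene"];o=-c["R"].T@c["t"]
for n,u,v in(("red",122,175),("yel",107,212),("blue",140,217)):
  p=np.array([230+u/2.5,150+v/2.5,1]);d=c["R"].T@np.linalg.inv(c["mtx"])@p
  for z in(.07,.085,.1):
    X=o+d*(z-o[2])/d[2];b=Ro.from_euler("z",-ORG[2]).apply(X-[ORG[0],ORG[1],.056])-[0,.051,0];print(n,z,b.round(3))
E
```

```text
red 0.07 [0.044 0.032 0.014]
red 0.085 [0.024 0.035 0.029]
red 0.1 [0.004 0.037 0.044]
yel 0.07 [-0.007  0.054  0.014]
yel 0.085 [-0.027  0.056  0.029]
yel 0.1 [-0.046  0.058  0.044]
blue 0.07 [-0.021  0.027  0.014]
blue 0.085 [-0.04   0.03   0.029]
blue 0.1 [-0.059  0.032  0.044]
```

>>> {"name": "carry_out", "arguments": {
  "rows": [
    [0,0,0,0,-0.05,-0.1,-1],
    [0,0,0,0,-0.1,-0.15,-1],
    [0,0,0,0,-0.1,-0.15,-1],
    [0,0,0,0,-0.1,-0.15,-1],
    [0,0,0,0,-0.1,-0.15,-1]
  ]
}}

```text
t: 21.5
tool_pos: [0.4115, 0.1686, 0.2101]
tool_rot: [-2.258, 0.524, -0.279]
contact_force: [-0.6, -0.1, -0.5]
opening: 0.0851
grip_force: 0.0
```

```bash
python3 -c "
from station import *
print(get_obs()['contact_force']);print(finish_job())"
```

```text
[-0.61266251 -0.07012849 -0.50442896]
the job is handed in; nothing more can be done
None
```

The job is handed in at about 21.5 s with no verdict returned: the last pictures show all three spools in the wide bay and the empty dipper upright and released on the bench, and the wrist force never suggested a bump.

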